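# Pack and close the chilled order tote

## Robot

A 7-joint arm with a two-finger parallel gripper is mounted at the origin on the work surface. World frame = base frame: x ahead of the robot, y to its left, z up, the work surface at z = 0. Lengths are in m, angles in rad, forces in N, time in s.
With the tool pointing down it reaches from about 0.425 to 1.025 m from the base axis. Payload 9.4 kg.
Tool frame: the origin (TCP) lies where the fingers leave the gripper's body, on its centre line; the fingertips stand 73 mm ahead of it and the grasp point (between the pads) lies 54 mm ahead of it; z points along the fingers, y is the direction in which the jaws open and shut (so a half turn about z gives the same grasp; the last joint's range is limited). The gripper opens to 85 mm and grips with 20 to 120 N. Pads are 22 mm wide; open, the fingers measure 114 mm over their backs; the gripper's body (76 mm by 85 mm) begins 54 mm behind the grasp point. The pads swing forward as they close: fully open they stand 13 mm farther back than shut.
Start: joints at [-1.42, 0.599, -0.003, 1.599, 0.002, 0.943, -0.08], TCP at [0.164, 0.706, 0.304] pointing down, gripper open.
Joint ranges: [-2.57, 2.57], [-0.35, 1.97], [-1.29, 1.29], [0.11, 2.56], [-1.05, 4.19], [0.11, 1.86], [-2.63, 2.63]. Speed limits (rad/s): [2.22, 2.22, 3.01, 3.01, 3.14, 3.14, 3.14].

## Interface

Orientations are given as a unit quaternion [x, y, z, w].
In Python, from plant import arm gives the robot as it stands.
- The arm moves only by the tool send_rows, never from a script. Its argument "targets" is text: rows parted by semicolons, each of 5 numbers parted by spaces: the closure, from -1 (fully open) to 1 (shut), so that 0 is half open, then the shift along the tool's x, y, z as a fraction of full scale, then the turn about the tool's z as a fraction of full scale. In form: grip tx ty tz twist; .... A call has 1 to 20 rows; each row is the pose to reach, as a shift and turn from the pose commanded when the call began, along the tool's axes at that moment; what a row does not reach only later rows make up. Full scale, the value 1, is 80 cm for a shift and 120 degrees for a turn. A row lasts 1/12 s, in which the tool goes at most 41.7 mm and 7.16 degrees, less where a joint would pass 70% of its speed; a pose out of reach is approached as far as the arm can. A call with a number of a shift or a turn outside -1 to 1 is refused whole. A call with a gripper value outside its range is refused whole. The fingers move at their own pace and stop on an object; "grip_force" is the grip in N (left out, the last holds). Time passes only in rows, so rows that repeat a pose let the fingers close. It gives the time, the measured TCP pose, the force and the opening at its end, in the units of the state.
- arm.sense(): the state, without advancing time (a new reading comes with each control period).
- arm.read_camera(name): name is "side" or "top"; returns (picture, depth): 480x640x3 uint8, blue, green, red; 480x640 float32, m along the optical axis (not along the pixel's ray), 0 where there is no reading.
- arm.get_calibration(name): a dict with "fx", "fy", "cx", "cy" (pixels), "R" (3x3) and "t" (3): a world point X has camera coordinates R X + t. Camera axes: x right, y down, z forward; pixel columns grow to the right and rows downward; lengths in m; the calibration is good to about 2 mm. A picture is of the moment at which its call begins. get_calibration takes no time and is no camera call.
- arm.close_job(): hands the job in, once; it reports no verdict.
The state is a dict: "t": time; "joint_positions": joint angles; "joint_velocities": joint speeds; "effort": joint torques, N m; "tool_pos": TCP position; "tool_rot": TCP orientation; "contact_force": force on the tool from outside, world axes, zero at the start; "moment": the same for the moment, N m; "gripper_width": finger opening in m.
Only numpy, scipy, OpenCV 4.12 (cv2) and the standard library are available. Lean on these libraries where they do the work, as an engineer would, in place of code of your own. Each camera call takes 0.05 s, during which the arm holds its last target.

## Task

Pack the grey tote: lay the butter flat on the middle of the blue ice brick, lengthwise along it; stand the red-lidded and the green-lidded tub on the tote's floor side by side between the ice brick and the yoghurts, red on the left and green on the right as seen from the robot, and set the black-lidded dip pot centrally on the green tub. Then put the lid on so that it sits fully down all round. Leave the ice brick and the yoghurts where they are in the tote, and the yellow-lidded tub and the cheese on the bench.

Things in the scene. Friction and masses are not known exactly. Their poses are not given: they have to be found in the camera images.
- tote: Open grey tote, 320 x 200 mm outside, 76 high, walls 6, floor 4 thick; does not slide. Origin: centre of its underside, on the bench; x along its long side, roughly away from the robot, y roughly to the robot's left. It stands left or right of the middle, the lid on the other side. Brick and yoghurts are already in it, at opposite ends (either way). The lid seats on contents up to 64 mm high.
- ice_brick_c (a point): Centre of the hard blue freezer brick, 70 x 150 mm, 28 mm high, 0.42 kg, loose, flat on the tote's floor across one end of it, its centre about 95 mm from the tote's centre. y runs along its 150 mm length (parallel to the tote's y), x along its width, z up.
- yoghurts_c (a point): Centre of a joined pack of three white yoghurt pots with pink tops, 52 x 158 mm, 58 mm high, 0.34 kg, loose, standing on the tote's floor across the other end, its centre about 95 mm from the tote's. y runs along its 158 mm length, z up.
- lid_grip (a point): Middle of the black grip bar (80 mm along y, 18 along x, 24 high) on the dark grey lid, 12 mm above the panel's top. Lid: flat panel 328 (x) x 208 (y) x 4 mm, 0.26 kg, right way up on the bench, this point 24 mm up. Under it a rounded locating lip hangs 8 mm down and fits inside the tote's walls with 5 mm play all round. Seated, this point is 92 mm above the bench. Either way round fits.
- butter_c (a point): Centre of the butter pack: a pale yellow block with a white band edged in gold, 100 x 45 x 28 mm high, about 0.16 kg, flat on the bench. x runs along its 100 mm length, z up.
- red_tub_c (a point): Centre (half-way up) of the round cream tub with a red lid, 56 mm high, lid 58 mm in diameter and 14 mm thick at the top, body below slightly narrower (54 tapering to 48 mm); about 0.15 kg, upright on the bench. z up.
- green_tub_c (a point): Centre (half-way up) of the low round cream tub with a green flat lid, 36 mm high, lid 62 mm in diameter and 14 mm thick at the top, body below slightly narrower (58 tapering to 52 mm); about 0.11 kg, upright on the bench. z up.
- dip_pot_c (a point): Centre (half-way up) of the small brown dip pot with a black lid, 24 mm high, lid 48 mm in diameter and 14 mm thick at the top, body below slightly narrower; about 0.05 kg, upright on the bench. z up.
- yellow_tub_c (a point): Centre (half-way up) of a tub like the red-lidded one (58 mm in diameter, 56 mm high) but with a yellow lid, upright on the bench. Not part of the order: leave it.
- cheese_c (a point): Centre of a block of orange cheese, 85 x 42 x 34 mm high, flat on the bench. Not part of the order: leave it. x runs along its length.
Things that resemble listed ones, but are neither listed nor needed, are in the scene too. Leave any pink look-alike of the part that bears butter_c alone. Of the things like the part that bears dip_pot_c, leave any that is pink; of the rest the larger one is meant.

How it is judged:
By the outcome, as a careful person would: the job done as asked, in the order asked, and still so for the second after the job is handed in, with the robot touching nothing.
It also fails if it takes over 134 s, if anything falls off the work surface, if the arm or the gripper's body presses on something with over 40 N, if the wrist force passes 120 N, or if a joint passes its speed limit or range.

## Working session

There is one attempt and no reset: what is moved stays moved. The work goes in short steps, Python scripts to look and compute and a tool call to move; the robot and the scene stay as the last step left them, time stands still between calls to the robot, and variables do not carry over. Pictures are saved under pics/ and viewed, and the job is handed in when it is done.

Besides the shell and the picture viewer there is one more tool, called by a JSON object that holds its "method" and its "body", one argument or row to a line. send_rows: Moves the arm, as the interface text tells. Its arguments: {"type":"object","properties":{"targets":{"type":"string"},"grip_force":{"type":"number"}},"required":["targets"]}

```bash
ls; mkdir -p pics
python3 - <<'E'
from plant import arm
import cv2,numpy as np
s=arm.sense(); print(s)
for n in ("side","top"):
    p,d=arm.read_camera(n); cv2.imwrite(f"pics/{n}0.png",p); np.save(f"{n}0.npy",d)
    c=arm.get_calibration(n); print(n,c, -c["R"].T@c["t"])
E
```

```text
pics
{'t': 0.0, 'joint_positions': array([-1.41968169,  0.60012709, -0.00258867,  1.60016213,  0.00181489,
        0.94289117, -0.07977722]), 'joint_velocities': array([ 0.00084188,  0.00131886,  0.00043044,  0.00029443,  0.00043425,
        0.00049491, -0.00100893]), 'effort': array([-1.25404109e-03, -7.76446080e+01,  1.56364281e+00, -2.58012182e+01,
        1.21840698e-02,  8.75734608e-03, -3.45287788e-05]), 'tool_pos': array([0.1636404 , 0.70590654, 0.30300327]), 'tool_rot': array([ 1.13597738e-01,  9.93526510e-01, -7.92325984e-04, -2.44579207e-05]), 'contact_force': array([-0.19926292,  1.31609189,  0.08517251]), 'moment': array([-0.00738743,  0.0277879 , -0.0102951 ]), 'gripper_width': 0.08507554434143302}
side {'fx': 540.325421250775, 'fy': 540.325421250775, 'cx': 314.29274082919153, 'cy': 241.99976067173424, 'R': array([[-0.99579329, -0.08912556, -0.02126867],
       [-0.0461495 ,  0.68837158, -0.72388866],
       [ 0.07915773, -0.71986193, -0.6895889 ]]), 't': array([0.48523091, 0.1351899 , 1.42997014])} [0.37623545 0.97956666 1.09427419]
top {'fx': 569.6018286664192, 'fy': 569.6018286664192, 'cx': 314.6803600213493, 'cy': 245.57758375166972, 'R': array([[-0.01994735, -0.99965898,  0.01685328],
       [-0.99014743,  0.01741513, -0.13894165],
       [ 0.13860077, -0.01945875, -0.99015715]]), 't': array([-0.09930941,  0.49810917,  1.55903114])} [ 0.27513764 -0.07761339  1.61456764]
```

View pics/top0.png

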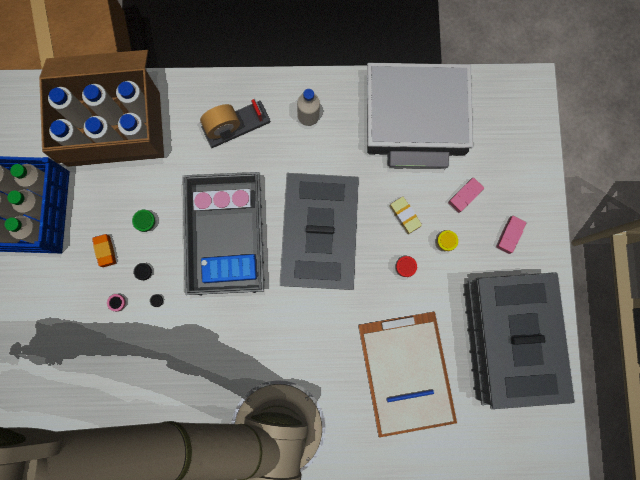

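View pics/side0.png

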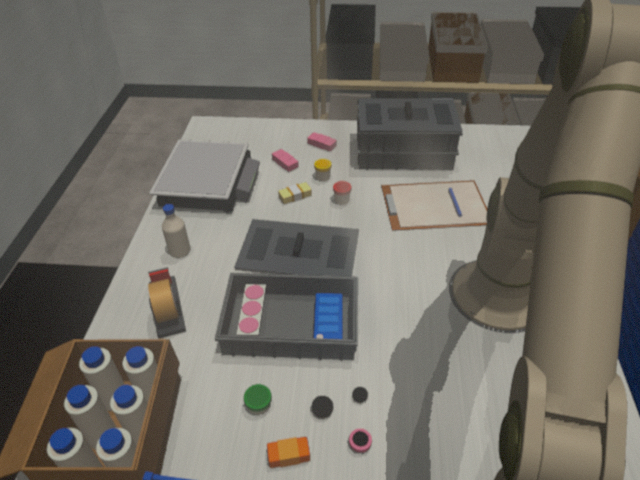

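The top view (up is +x, right is −y) shows:
- The tote at about (224,233), with pink yoghurts at the far end and the brick at the near end.
- The lid at (320,232), the butter at (406,215), the red tub at (406,266) and the green tub at (144,220).
- The larger black pot at (142,271), with decoys at (156,300) and (116,302).

The side view agrees with this. Next I'll measure.

```bash
cat > h.py <<'E'
import cv2,numpy as np
from scipy.spatial.transform import Rotation as Ro
def cast(c,u,v,z):
    d=np.array([(u-c["cx"])/c["fx"],(v-c["cy"])/c["fy"],1.0]); C=-c["R"].T@c["t"]; w=c["R"].T@d
    return C+w*(z-C[2])/w[2]
def cloud(c,d):
    v,u=np.mgrid[0:480,0:640]
    P=np.stack([(u-c["cx"])/c["fx"]*d,(v-c["cy"])/c["fy"]*d,d],-1)
    return (P-c["t"])@c["R"]
def proj(c,X):
    p=c["R"]@np.array(X)+c["t"]; return c["fx"]*p[0]/p[2]+c["cx"], c["fy"]*p[1]/p[2]+c["cy"]
E
python3 - <<'E'
from plant import arm
from h import *
for n in("top","side"):
    im=cv2.imread(f"pics/{n}0.png"); d=np.load(f"{n}0.npy"); c=arm.get_calibration(n); P=cloud(c,d)
    z=P[...,2]; print(n,"bench z med",np.median(z[abs(z)<.02]), "std",np.std(z[abs(z)<.008]))
    hsv=cv2.cvtColor(im,cv2.COLOR_BGR2HSV)
    rng={"red":[(0,150,90),(4,255,255),.056],"green":[(45,100,50),(80,255,255),.036],"yel":[(22,180,90),(32,255,255),.056],
     "butter":[(18,40,120),(32,150,255),.028],"orange":[(5,180,120),(17,255,255),.034],"blue":[(100,150,80),(120,255,255),.032],"pink":[(150,60,100),(176,200,255),.062],"black":[(0,0,0),(179,255,38),.024]}
    for k,(lo,hi,h) in rng.items():
        m=cv2.inRange(hsv,lo,hi)
        if k=="butter": m=cv2.morphologyEx(m,cv2.MORPH_CLOSE,np.ones((7,7)))
        cs,_=cv2.findContours(m,cv2.RETR_EXTERNAL,cv2.CHAIN_APPROX_NONE)
        for q in cs:
            a=cv2.contourArea(q)
            if a<60 or a>4000: continue
            mk=np.zeros(m.shape,np.uint8); cv2.drawContours(mk,[q],-1,1,-1)
            (u,v),(w,hh),an=cv2.minAreaRect(q); X=cast(c,u,v,h)
            print(k,"A%d"%a,"px %.1f %.1f"%(u,v),"wh %.1f %.1f an %.1f"%(w,hh,an),"xy",X[:2].round(4),"zmed %.3f"%np.median(z[mk>0]))
im=cv2.imread("pics/top0.png")
cv2.imwrite("pics/cropA.png",cv2.resize(im[160:320,80:280],None,fx=4,fy=3.75,interpolation=cv2.INTER_CUBIC)[:600])
cv2.imwrite("pics/cropB.png",cv2.resize(im[160:320,270:470],None,fx=4,fy=3.75,interpolation=cv2.INTER_CUBIC)[:600])
E
```

```text
top bench z med 0.00039215001394073145 std 0.003535818299221528
red A305 px 406.0 266.0 wh 19.8 19.8 an 45.0 xy [ 0.432  -0.3589] zmed 0.056
green A135 px 11.0 223.6 wh 13.3 13.4 an 23.2 xy [0.573  0.7371] zmed 0.184
green A353 px 143.0 220.0 wh 21.2 21.2 an 45.0 xy [0.5769 0.371 ] zmed 0.036
green A132 px 13.8 196.6 wh 13.2 13.2 an 21.8 xy [0.6497 0.7332] zmed 0.184
green A125 px 16.5 170.0 wh 12.0 13.0 an 90.0 xy [0.7266 0.7298] zmed 0.184
yel A293 px 447.5 240.5 wh 19.0 19.0 an 90.0 xy [ 0.5011 -0.4775] zmed 0.055
butter A885 px 273.2 453.8 wh 35.7 58.6 an 11.3 xy [-0.0626  0.0131] zmed 0.347
butter A342 px 313.4 439.6 wh 12.3 60.2 an 16.4 xy [-0.0286 -0.0949] zmed 0.011
butter A124 px 242.6 413.7 wh 10.5 20.7 an 31.6 xy [0.0432 0.0947] zmed 0.012
butter A2435 px 631.7 355.4 wh 247.5 15.1 an 84.5 xy [ 0.1753 -0.979 ] zmed -0.451
butter A87 px 21.1 233.1 wh 8.0 18.7 an 72.9 xy [0.5469 0.7117] zmed 0.149
butter A196 px 411.7 222.7 wh 15.3 15.6 an 57.5 xy [ 0.5579 -0.3853] zmed 0.027
butter A94 px 22.6 206.9 wh 9.3 19.9 an 80.0 xy [0.6217 0.7113] zmed 0.149
butter A181 px 400.4 205.4
[... 4102 characters left out ...]
] zmed 0.177
blue A196 px 91.8 354.8 wh 13.4 18.4 an 45.0 xy [0.9887 0.2906] zmed 0.177
blue A1080 px 327.5 315.0 wh 44.0 27.0 an 90.0 xy [0.4417 0.1315] zmed 0.033
pink A378 px 360.0 440.0 wh 22.0 22.0 an 90.0 xy [0.3525 0.4669] zmed 0.025
pink A201 px 248.0 324.5 wh 18.0 15.0 an 0.0 xy [0.6277 0.198 ] zmed 0.063
pink A187 px 251.0 307.5 wh 14.8 16.3 an 45.0 xy [0.6296 0.1456] zmed 0.064
pink A167 px 253.5 291.5 wh 13.0 17.0 an 90.0 xy [0.6324 0.0935] zmed 0.064
pink A236 px 285.1 158.9 wh 26.0 13.0 an 40.6 xy [ 0.6268 -0.4887] zmed 0.028
pink A185 px 320.8 140.0 wh 26.3 11.8 an 11.3 xy [ 0.5178 -0.6084] zmed 0.028
black A183 px 506.2 455.3 wh 48.3 11.3 an 79.7 xy [0.0576 0.4572] zmed 0.557
```

View pics/cropA.png

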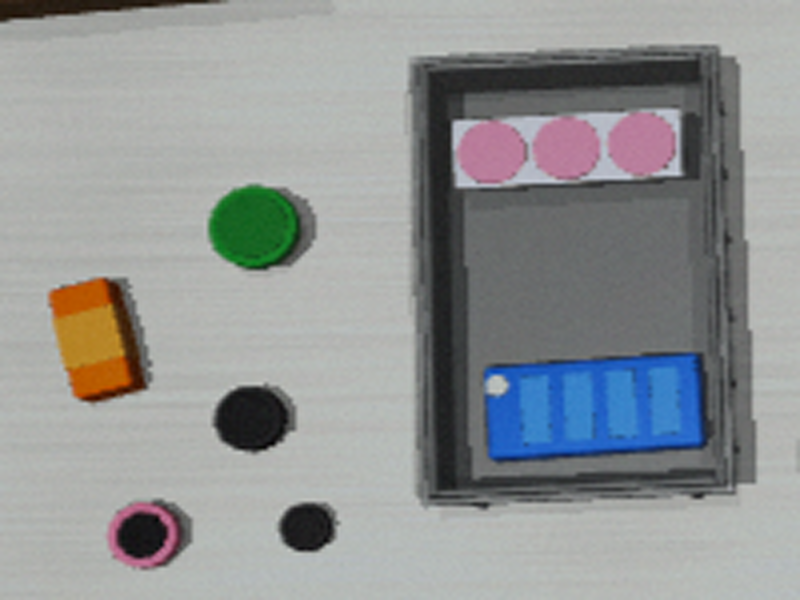

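View pics/cropB.png

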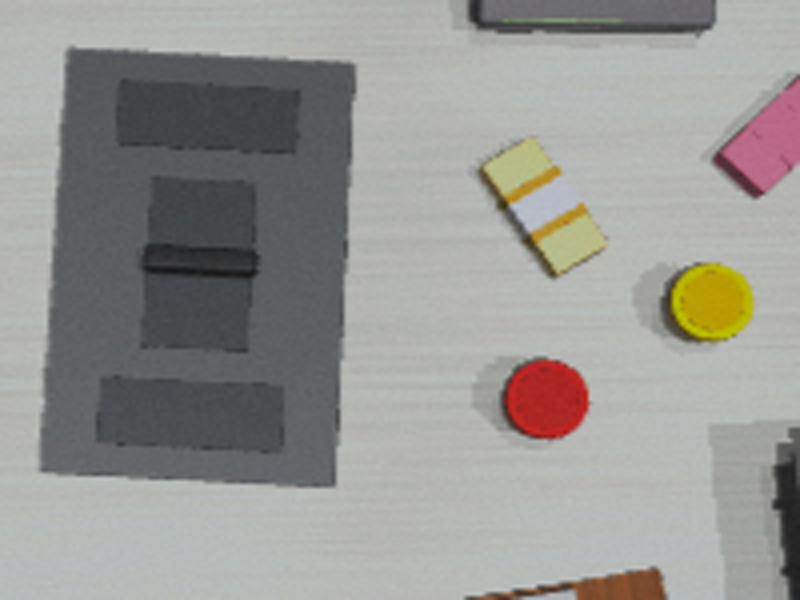

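```bash
cat > meas.py <<'E'
from plant import arm
from h import *
reg={"butter":(.028,(.58,-.37),.085),"red":(.056,(.432,-.359),.05),"green":(.036,(.577,.371),.05),"dip":(.024,(.433,.371),.045),
"rim":(.076,(.535,.15),.24),"brick":(.032,(.4385,.133),.10),"yog":(.062,(.628,.148),.11),"lid":(.016,(.53,-.12),.22),"bar":(.036,(.53,-.12),.07)}
def top(n,P,im,k,tol=.004):
    h,(x,y),r=reg[k]
    m=(abs(P[...,2]-h)<tol)&(np.hypot(P[...,0]-x,P[...,1]-y)<r)
    if k=="brick" : m&=(P[...,1]>y-.09)&(P[...,1]<y+.09)&(P[...,0]<x+.05)&(P[...,0]>x-.05)
    if k=="yog": m&=(P[...,0]<x+.04)&(P[...,0]>x-.04)&(abs(P[...,1]-y)<.088)
    m=m.astype(np.uint8); 
    nl,L,st,_=cv2.connectedComponentsWithStats(m)
    if nl<2: return None
    i=1+np.argmax(st[1:,4]); q=P[L==i]
    # put on known plane via rays
    v,u=np.nonzero(L==i); c=arm.get_calibration(n)
    W=np.array([cast(c,a,b,h)[:2] for a,b in zip(u,v)],np.float32)
    (cx,cy),(w,hh),an=cv2.minAreaRect(W*1000)
    if w<hh: w,hh,an=hh,w,an-90
    return cx/1000,cy/1000,w,hh,(an+90)%180-90,W.mean(0),len(W)
if __name__=="__main__":
    for n in("top","side"):
        im=cv2.imread(f"pics/{n}0.png"); d=np.load(f"{n}0.npy"); P=cloud(arm.get_calibration(n),d)
        for k in reg:
            t=top(n,P,im,k)
            if t: print(n,k,"c %.4f %.4f  L %.1f W %.1f an %.1f"%t[:5],"mean",t[5].round(4),t[6])
E
python3 meas.py
```

```text
top butter c 0.5830 -0.3690  L 99.2 W 47.5 an 31.4 mean [ 0.5828 -0.3693] 395
top red c 0.4321 -0.3590  L 55.4 W 55.4 an 88.9 mean [ 0.4319 -0.3595] 255
top green c 0.5770 0.3711  L 61.7 W 57.0 an 89.1 mean [0.5773 0.3721] 290
top dip c 0.4347 0.3752  L 47.4 W 44.8 an 89.0 mean [0.4353 0.3738] 171
top rim c 0.4501 0.1413  L 211.4 W 166.4 an -88.2 mean [0.4109 0.1325] 514
top brick c 0.4386 0.1339  L 149.6 W 69.7 an -86.5 mean [0.4387 0.1338] 982
top yog c 0.6272 0.1488  L 157.6 W 52.0 an -87.5 mean [0.6272 0.1479] 755
top lid c 0.5433 -0.1231  L 326.3 W 207.0 an -4.1 mean [ 0.5431 -0.1199] 3367
top bar c 0.5431 -0.1230  L 76.5 W 18.4 an 85.2 mean [ 0.5439 -0.1225] 113
side butter c 0.5831 -0.3711  L 101.1 W 56.3 an 29.0 mean [ 0.583  -0.3718] 263
side red c 0.4314 -0.3578  L 60.6 W 56.1 an -86.5 mean [ 0.4317 -0.3605] 159
side green c 0.5785 0.3712  L 61.1 W 60.5 an -85.6 mean [0.579  0.3707] 527
side dip c 0.4354 0.3741  L 48.0 W 46.0 an -85.6 mean [0.4359 0.3743] 317
side rim c 0.5339 0.1451  L 330.0 W 215.4 an 1.5 mean [0.5323 0.1567] 1580
side brick c 0.4401 0.1297  L 142.7 W 68.9 an -87.0 mean [0.4394 0.1322] 1140
side yog c 0.6284 0.1465  L 158.7 W 52.1 an -87.5 mean [0.6278 0.1499] 968
side lid c 0.5438 -0.1230  L 326.5 W 208.4 an -4.2 mean [ 0.5433 -0.1201] 4027
side bar c 0.5438 -0.1229  L 85.2 W 18.7 an 85.4 mean [ 0.544  -0.1237] 120
```

Run:
```python
from meas import *
for n in("top","side"):
    c=arm.get_calibration(n); P=cloud(c,np.load(f"{n}0.npy"))
    for tol in (.003,.005):
        m=(abs(P[...,2]-.076)<tol)&(abs(P[...,0]-.535)<.19)&(abs(P[...,1]-.148)<.125)
        v,u=np.nonzero(m); W=np.array([cast(c,a,b,.076)[:2] for a,b in zip(u,v)],np.float32)
        # drop isolated
        r=cv2.minAreaRect(W*1000); print(n,tol,len(W),r)
        # edge-wise fits: points by side
        th=np.radians(2.5); R=np.array([[np.cos(th),np.sin(th)],[-np.sin(th),np.cos(th)]])
        Q=(W-[.535,.148])@R.T
        for nm,ax,lo,hi in(("x+",0,.13,.18),("x-",0,-.18,-.13),("y+",1,.08,.12),("y-",1,-.12,-.08)):
            o=1-ax; lim=.08 if ax==0 else .13
            s=(Q[:,ax]>lo)&(Q[:,ax]<hi)&(abs(Q[:,o])<lim)
            if s.sum()>10: 
                f=np.polyfit(Q[s,o],Q[s,ax],1); print(nm,s.sum(),"off %.4f slope deg %.2f"%(f[1],np.degrees(f[0])),"pct",np.percentile(Q[s,ax],[3,50,97]).round(4))
```

```text
top 0.003 871 ((532.33642578125, 143.93869018554688), (330.65167236328125, 211.39488220214844), 1.8050333261489868)
x+ 122 off 0.1564 slope deg 0.72 pct [0.1504 0.1561 0.1623]
x- 147 off -0.1618 slope deg 1.23 pct [-0.168  -0.1615 -0.1565]
y+ 230 off 0.0951 slope deg -0.44 pct [0.0898 0.0946 0.1008]
y- 204 off -0.1028 slope deg -0.68 pct [-0.1098 -0.1023 -0.0973]
top 0.005 1298 ((532.3663940429688, 143.86956787109375), (330.8754577636719, 211.47898864746094), 1.7212926149368286)
x+ 185 off 0.1561 slope deg 0.58 pct [0.1504 0.1559 0.1623]
x- 215 off -0.1618 slope deg 0.92 pct [-0.168  -0.1617 -0.1563]
y+ 335 off 0.0953 slope deg -0.70 pct [0.0891 0.0951 0.1015]
y- 317 off -0.1033 slope deg -0.65 pct [-0.1099 -0.1031 -0.0975]
side 0.003 1326 ((533.946533203125, 144.6024169921875), (329.4212341308594, 214.91539001464844), 1.7429949045181274)
x+ 187 off 0.1574 slope deg 0.99 pct [0.1521 0.1574 0.1634]
x- 189 off -0.1606 slope deg 0.76 pct [-0.1664 -0.1607 -0.1557]
y+ 406 off 0.0942 slope deg -0.64 pct [0.0874 0.0936 0.102 ]
y- 282 off -0.1036 slope deg -0.78 pct [-0.1101 -0.1035 -0.0968]
side 0.005 1777 ((534.0768432617188, 145.03997802734375), (329.7134704589844, 215.82244873046875), 1.7520288228988647)
x+ 237 off 0.1576 slope deg 0.97 pct [0.1514 0.1576 0.1637]
x- 241 off -0.1609 slope deg 0.55 pct [-0.1663 -0.1608 -0.1557]
y+ 582 off 0.0952 slope deg -0.91 pct [0.0875 0.0951 0.1038]
y- 383 off -0.1034 slope deg -0.85 pct [-0.1105 -0.1035 -0.0959]
```

```bash
cat > plan.py <<'E'
# usage: plan.py "x y z psi_deg" ... -> fractions (tx ty tz tw) from the pose now
import sys; from plant import arm; from h import *
s=arm.sense(); p=s["tool_pos"]; R=Ro.from_quat(s["tool_rot"]).as_matrix()
psi=np.degrees(np.arctan2(R[1,1],R[0,1]))
print("t %.2f"%s["t"],"pos",p.round(4),"psi %.2f"%psi,"tilt %.2f"%np.degrees(np.arccos(-R[2,2])),"F",s["contact_force"].round(1),"w %.4f"%s["gripper_width"],"q",s["joint_positions"].round(2))
for a in sys.argv[1:]:
    x,y,z,q=map(float,a.split()); d=R.T@(np.array([x,y,z])-p)
    tw=-((q-psi+180)%360-180); print(a,"->",(d/.8).round(4),"twist %.4f"%(tw/120),"rows>=%.1f"%max(np.linalg.norm(d)/.0417,abs(tw)/7.16))
E
python3 plan.py "0.50 0.20 0.28 10" "0.56 -0.1 0.24 -30" "0.583 -0.370 0.2 -59"
```

```text
t 0.10 pos [0.1637 0.706  0.3031] psi 76.95 tilt 0.08 F [ 0.  -0.4  0.2] w 0.0857 q [-1.42  0.6  -0.    1.6   0.    0.94 -0.08]
0.50 0.20 0.28 10 -> [-0.5524 -0.5211  0.0297] twist 0.5579 rows>=14.6
0.56 -0.1 0.24 -30 -> [-0.7101 -0.8694  0.0802] twist 0.8912 rows>=21.6
0.583 -0.370 0.2 -59 -> [-0.8143 -1.1917  0.1307] twist 1.1329 rows>=27.8
```

{"method": "send_rows", "body": {
  "targets": "-1 -0.015 -0.014 0.001 0.015; -1 -0.045 -0.042 0.002 0.045; -1 -0.08 -0.076 0.005 0.08; -1 -0.552 -0.521 0.03 0.558; -1 -0.552 -0.521 0.03 0.558; -1 -0.552 -0.521 0.03 0.558; -1 -0.552 -0.521 0.03 0.558; -1 -0.552 -0.521 0.03 0.558; -1 -0.552 -0.521 0.03 0.558; -1 -0.552 -0.521 0.03 0.558; -1 -0.552 -0.521 0.03 0.558; -1 -0.552 -0.521 0.03 0.558; -1 -0.552 -0.521 0.03 0.558; -1 -0.552 -0.521 0.03 0.558; -1 -0.552 -0.521 0.03 0.558; -1 -0.552 -0.521 0.03 0.558; -1 -0.552 -0.521 0.03 0.558; -1 -0.552 -0.521 0.03 0.558",
  "grip_force": 40
}}

```text
t: 1.6
tool_pos: [0.5002, 0.1992, 0.2797]
tool_rot: [0.644, 0.765, -0.0, -0.0]
contact_force: [-0.9, 0.6, 0.2]
gripper_width: 0.0856
```

```bash
python3 plan.py "0.583 -0.370 0.16 -59" "0.583 -0.370 0.075 -59"
```

```text
t 1.60 pos [0.5002 0.1992 0.2797] psi 9.81 tilt 0.03 F [-0.9  0.6  0.2] w 0.0856 q [-0.72  0.42  0.32  2.07 -0.21  0.68 -0.09]
0.583 -0.370 0.16 -59 -> [-0.7187 -0.0192  0.1498] twist 0.5734 rows>=14.1
0.583 -0.370 0.075 -59 -> [-0.7187 -0.0192  0.2561] twist 0.5734 rows>=14.6
```

{"method": "send_rows", "body": {
  "targets": "-1 -0.02 -0.001 0.004 0.016; -1 -0.06 -0.002 0.012 0.048; -1 -0.719 -0.019 0.15 0.573; -1 -0.719 -0.019 0.15 0.573; -1 -0.719 -0.019 0.15 0.573; -1 -0.719 -0.019 0.15 0.573; -1 -0.719 -0.019 0.15 0.573; -1 -0.719 -0.019 0.15 0.573; -1 -0.719 -0.019 0.15 0.573; -1 -0.719 -0.019 0.15 0.573; -1 -0.719 -0.019 0.15 0.573; -1 -0.719 -0.019 0.15 0.573; -1 -0.719 -0.019 0.15 0.573; -1 -0.719 -0.019 0.15 0.573; -1 -0.719 -0.019 0.15 0.573; -1 -0.719 -0.019 0.15 0.573; -1 -0.719 -0.019 0.15 0.573; -1 -0.719 -0.019 0.15 0.573"
}}

```text
t: 3.1
tool_pos: [0.5847, -0.3672, 0.1592]
tool_rot: [0.963, 0.269, -0.0, -0.001]
contact_force: [0.4, 0.7, -0.7]
gripper_width: 0.0852
```

```bash
python3 plan.py "0.583 -0.370 0.075 -59"
python3 - <<'E'
from plant import arm
import cv2
p,d=arm.read_camera("side"); cv2.imwrite("pics/s1.png",cv2.resize(p[100:300,200:480],None,fx=2.8,fy=2.8))
E
```

```text
t 3.10 pos [ 0.5847 -0.3672  0.1592] psi -58.74 tilt 0.10 F [ 0.4  0.7 -0.7] w 0.0852 q [ 0.18  0.78  0.49  1.81 -0.54  0.69 -0.05]
0.583 -0.370 0.075 -59 -> [-0.0036  0.0021  0.1052] twist 0.0022 rows>=2.0
```

View pics/s1.png

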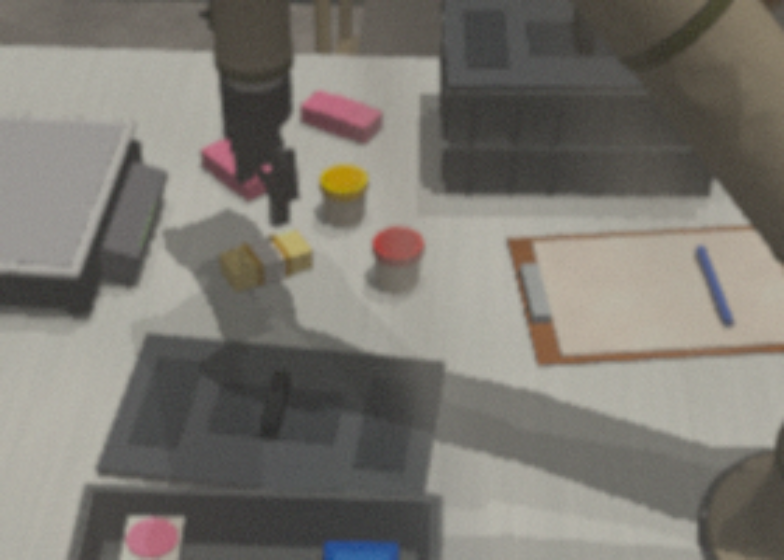

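The gripper is above the butter and the jaws lie across it. Next: descend and grip.

{"method": "send_rows", "body": {
  "targets": "-1 -0.003 0.002 0.03 0.002; -1 -0.003 0.002 0.06 0.002; -1 -0.003 0.002 0.09 0.002; -1 -0.003 0.002 0.105 0.002; -1 -0.003 0.002 0.105 0.002; 1 -0.003 0.002 0.105 0.002; 1 -0.003 0.002 0.105 0.002; 1 -0.003 0.002 0.105 0.002; 1 -0.003 0.002 0.105 0.002; 1 -0.003 0.002 0.105 0.002; 1 -0.003 0.002 0.105 0.002; 1 -0.003 0.002 0.105 0.002; 1 -0.003 0.002 0.105 0.002; 1 -0.003 0.002 0.105 0.002",
  "grip_force": 40
}}

```text
t: 4.32
tool_pos: [0.5841, -0.3716, 0.0776]
tool_rot: [0.964, 0.267, 0.001, 0.001]
contact_force: [-0.5, 1.4, 6.4]
gripper_width: 0.0443
```

```bash
python3 plan.py "0.56 -0.30 0.22 -40" "0.439 0.132 0.22 3.3" "0.439 0.132 0.107 3.3"
```

```text
t 4.32 pos [ 0.5841 -0.3716  0.0776] psi -59.00 tilt 0.14 F [-0.5  1.4  6.4] w 0.0443 q [ 0.24  0.88  0.41  1.83 -0.61  0.56  0.01]
0.56 -0.30 0.22 -40 -> [ 0.0205 -0.0919 -0.1781] twist -0.1584 rows>=3.9
0.439 0.132 0.22 3.3 -> [ 0.1689 -0.6326 -0.179 ] twist -0.5192 rows>=13.0
0.439 0.132 0.107 3.3 -> [ 0.1687 -0.6329 -0.0377] twist -0.5192 rows>=12.6
```

{"method": "send_rows", "body": {
  "targets": "1 0 0 -0.02 0; 1 0 0 -0.06 0; 1 0.002 -0.01 -0.1 -0.02; 1 0.01 -0.04 -0.14 -0.05; 1 0.022 -0.085 -0.16 -0.09; 1 0.035 -0.135 -0.17 -0.14; 1 0.049 -0.185 -0.175 -0.19; 1 0.062 -0.235 -0.175 -0.24; 1 0.076 -0.285 -0.175 -0.28; 1 0.089 -0.335 -0.175 -0.33; 1 0.102 -0.385 -0.175 -0.37; 1 0.116 -0.435 -0.175 -0.42; 1 0.129 -0.485 -0.175 -0.46; 1 0.142 -0.535 -0.175 -0.5; 1 0.155 -0.58 -0.175 -0.519; 1 0.163 -0.61 -0.175 -0.519; 1 0.168 -0.63 -0.175 -0.519; 1 0.169 -0.633 -0.175 -0.519; 1 0.169 -0.633 -0.175 -0.519; 1 0.169 -0.633 -0.175 -0.519"
}}

```text
t: 5.98
tool_pos: [0.4388, 0.1319, 0.2163]
tool_rot: [0.687, 0.727, 0.0, 0.0]
contact_force: [1.1, -0.4, -2.1]
gripper_width: 0.0443
```

```bash
python3 plan.py "0.439 0.132 0.111 3.3"
python3 - <<'E'
from plant import arm
import cv2
p,d=arm.read_camera("side"); cv2.imwrite("pics/s2.png",cv2.resize(p[180:400,200:480],None,fx=2.7,fy=2.7))
E
```

```text
t 5.98 pos [0.4388 0.1319 0.2163] psi 3.25 tilt 0.05 F [ 1.1 -0.4 -2.1] w 0.0443 q [-0.63  0.44  0.3   2.29 -0.3   0.44 -0.03]
0.439 0.132 0.111 3.3 -> [2.000e-04 1.000e-04 1.316e-01] twist -0.0004 rows>=2.5
```

View pics/s2.png

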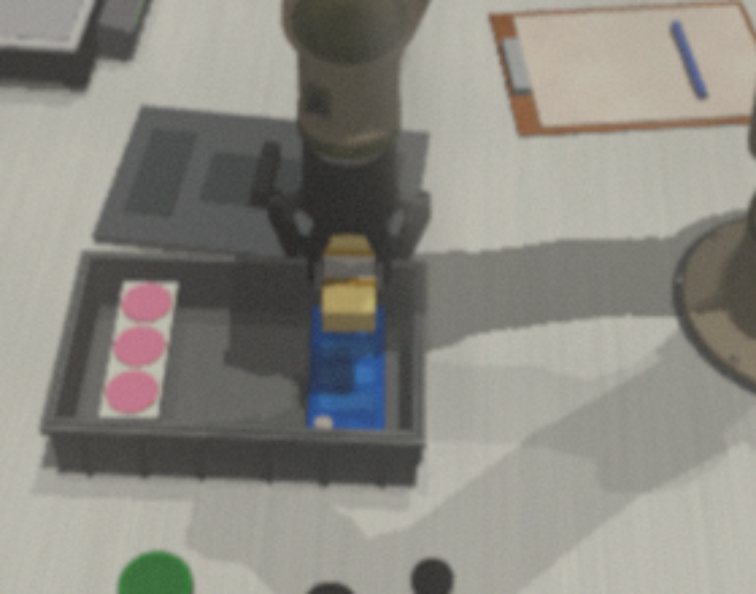

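{"method": "send_rows", "body": {
  "targets": "1 0 0 0.03 0; 1 0 0 0.07 0; 1 0 0 0.1 0; 1 0 0 0.12 0; 1 0 0 0.127 0; 1 0 0 0.131 0; 1 0 0 0.131 0; 1 0 0 0.131 0; 1 0 0 0.131 0"
}}

```text
t: 6.78
tool_pos: [0.439, 0.1324, 0.112]
tool_rot: [0.687, 0.727, 0.001, 0.0]
contact_force: [-0.4, 0.8, -1.2]
gripper_width: 0.0442
```

```bash
python3 plan.py "0.439 0.132 0.111 3.3"
```

```text
t 6.78 pos [0.439  0.1324 0.112 ] psi 3.25 tilt 0.09 F [-0.4  0.8 -1.2] w 0.0442 q [-0.49  0.64  0.11  2.35 -0.41  0.16  0.06]
0.439 0.132 0.111 3.3 -> [-0.0006 -0.0001  0.0013] twist -0.0004 rows>=0.0
```

{"method": "send_rows", "body": {
  "targets": "1 0 0 0.0015 0; 1 0 0 0.0028 0; 1 0 0 0.0028 0; -0.5 0 0 0.0028 0; -0.5 0 0 0.0028 0; -0.5 0 0 0.0028 0; -0.5 0 0 0.0028 0; -0.5 0 0 0.0028 0; -0.5 0 0 -0.03 0; -0.5 0 0 -0.08 0; -0.5 0 0 -0.13 0; -1 0 0 -0.14 0; -1 0 0 -0.14 0"
}}

```text
t: 7.87
tool_pos: [0.4394, 0.133, 0.2256]
tool_rot: [0.687, 0.727, 0.002, 0.001]
contact_force: [-0.4, 0.5, -0.2]
gripper_width: 0.0847
```

```bash
python3 plan.py "0.45 -0.33 0.2 0" "0.4318 -0.359 0.16 0" "0.4318 -0.359 0.103 0"
```

```text
t 7.87 pos [0.4394 0.133  0.2256] psi 3.29 tilt 0.30 F [-0.4  0.5 -0.2] w 0.0847 q [-0.66  0.43  0.33  2.29 -0.31  0.46 -0.02]
0.45 -0.33 0.2 0 -> [-0.5786 -0.0201  0.0308] twist 0.0274 rows>=11.1
0.4318 -0.359 0.16 0 -> [-0.6136 -0.0452  0.0806] twist 0.0274 rows>=11.9
0.4318 -0.359 0.103 0 -> [-0.6137 -0.0455  0.1518] twist 0.0274 rows>=12.2
```

{"method": "send_rows", "body": {
  "targets": "-1 -0.03 0.01 0.002 0; -1 -0.075 0.03 0.005 0.01; -1 -0.125 0.045 0.008 0.01; -1 -0.175 0.055 0.01 0.015; -1 -0.225 0.06 0.015 0.02; -1 -0.275 0.06 0.02 0.027; -1 -0.325 0.055 0.025 0.027; -1 -0.375 0.045 0.03 0.027; -1 -0.42 0.03 0.035 0.027; -1 -0.465 0.015 0.04 0.027; -1 -0.51 -0.005 0.05 0.027; -1 -0.555 -0.025 0.06 0.027; -1 -0.59 -0.038 0.07 0.027; -1 -0.61 -0.044 0.08 0.027; -1 -0.6136 -0.0453 0.0806 0.0274; -1 -0.6136 -0.0453 0.0806 0.0274; -1 -0.6136 -0.0453 0.0806 0.0274; -1 -0.6136 -0.0453 0.0806 0.0274"
}}

```text
t: 9.37
tool_pos: [0.4309, -0.3581, 0.1584]
tool_rot: [0.707, 0.708, 0.0, -0.0]
contact_force: [-0.9, -0.2, -0.5]
gripper_width: 0.0854
```

```bash
python3 plan.py "0.4318 -0.359 0.104 0"
python3 - <<'E'
from plant import arm
import cv2
p,d=arm.read_camera("side"); cv2.imwrite("pics/s3.png",cv2.resize(p[130:350,200:480],None,fx=2.7,fy=2.7))
E
```

```text
t 9.37 pos [ 0.4309 -0.3581  0.1584] psi 0.09 tilt 0.07 F [-0.9 -0.2 -0.5] w 0.0854 q [ 0.47  0.62  0.18  2.1  -0.25  0.44  0.84]
0.4318 -0.359 0.104 0 -> [-0.0013  0.0011  0.0679] twist 0.0007 rows>=1.3
```

View pics/s3.png

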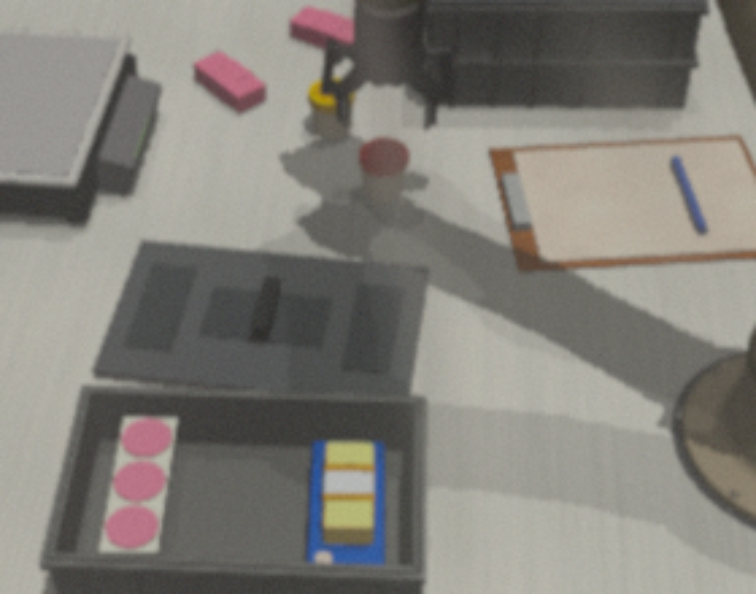

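The butter now lies flat and centred along the brick, at about (349,490) in the crop. The jaws straddle the red tub. Next: descend and grip it.

{"method": "send_rows", "body": {
  "targets": "-1 -0.001 0.001 0.02 0; -1 -0.001 0.001 0.045 0; -1 -0.001 0.001 0.063 0; -1 -0.001 0.001 0.068 0; -1 -0.001 0.001 0.068 0; 1 -0.001 0.001 0.068 0; 1 -0.001 0.001 0.068 0; 1 -0.001 0.001 0.068 0; 1 -0.001 0.001 0.068 0; 1 -0.001 0.001 0.068 0; 1 -0.001 0.001 0.068 0; 1 -0.001 0.001 0.068 0; 1 -0.001 0.001 0.068 0",
  "grip_force": 40
}}

```text
t: 10.5
tool_pos: [0.4317, -0.3605, 0.1055]
tool_rot: [0.707, 0.707, 0.0, 0.001]
contact_force: [-0.3, 1.1, 4.8]
gripper_width: 0.0565
```

```bash
python3 - <<'E'
import numpy as np
c=np.array([.533,.144]);t=np.radians(1.75);R=np.array([[np.cos(t),-np.sin(t)],[np.sin(t),np.cos(t)]])
for n,l in(("red",(.004,.040)),("green",(.004,-.040))): print(n,(c+R@l).round(4))
E
python3 plan.py "0.5358 0.184 0.22 1.75"
```

```text
red [0.5358 0.1841]
green [0.5382 0.1041]
t 10.50 pos [ 0.4317 -0.3605  0.1055] psi -0.00 tilt 0.11 F [-0.3  1.1  4.8] w 0.0565 q [ 0.51  0.71  0.13  2.12 -0.27  0.33  0.86]
0.5358 0.184 0.22 1.75 -> [ 0.6805  0.1303 -0.1434] twist -0.0146 rows>=13.6
```

{"method": "send_rows", "body": {
  "targets": "1 0 0 -0.02 0; 1 0 0 -0.06 0; 1 0.015 0.003 -0.1 0; 1 0.045 0.009 -0.13 0; 1 0.09 0.017 -0.142 0; 1 0.14 0.027 -0.142 0; 1 0.19 0.036 -0.142 0; 1 0.24 0.046 -0.142 -0.005; 1 0.29 0.056 -0.142 -0.01; 1 0.34 0.065 -0.142 -0.0146; 1 0.39 0.075 -0.142 -0.0146; 1 0.44 0.084 -0.142 -0.0146; 1 0.49 0.094 -0.142 -0.0146; 1 0.54 0.103 -0.142 -0.0146; 1 0.59 0.113 -0.142 -0.0146; 1 0.635 0.121 -0.142 -0.0146; 1 0.665 0.127 -0.142 -0.0146; 1 0.679 0.13 -0.142 -0.0146; 1 0.6805 0.1303 -0.142 -0.0146; 1 0.6805 0.1303 -0.142 -0.0146"
}}

```text
t: 12.17
tool_pos: [0.5353, 0.1836, 0.2181]
tool_rot: [0.696, 0.718, -0.0, 0.0]
contact_force: [-0.3, -1.1, -1.0]
gripper_width: 0.0567
```

```bash
python3 plan.py "0.5358 0.184 0.1105 1.75"
python3 - <<'E'
from plant import arm
import cv2
p,d=arm.read_camera("side"); cv2.imwrite("pics/s4.png",cv2.resize(p[180:400,180:460],None,fx=2.7,fy=2.7))
E
```

```text
t 12.17 pos [0.5353 0.1836 0.2181] psi 1.77 tilt 0.02 F [-0.3 -1.1 -1. ] w 0.0567 q [-0.66  0.54  0.33  2.06 -0.31  0.58 -0.08]
0.5358 0.184 0.1105 1.75 -> [0.0005 0.0006 0.1345] twist 0.0002 rows>=2.6
```

View pics/s4.png

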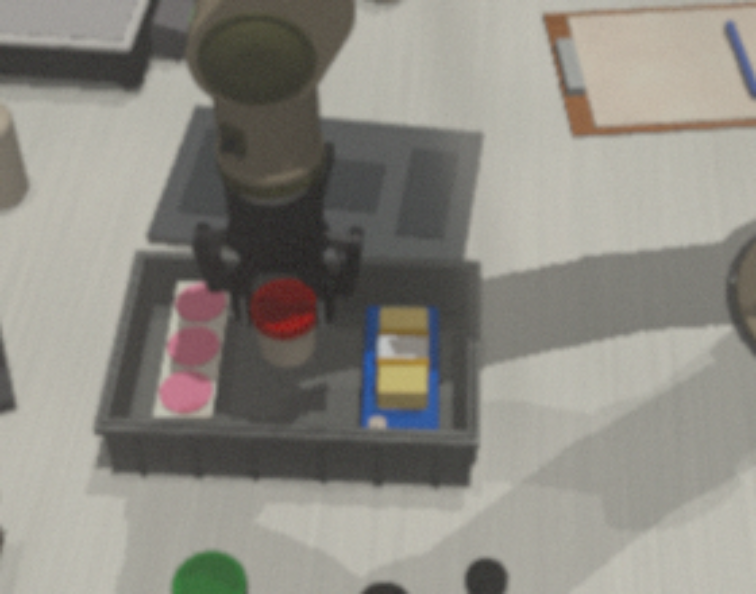

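{"method": "send_rows", "body": {
  "targets": "1 0.0005 0.0005 0.03 0; 1 0.0005 0.0005 0.07 0; 1 0.0005 0.0005 0.105 0; 1 0.0005 0.0005 0.125 0; 1 0.0005 0.0005 0.132 0; 1 0.0005 0.0005 0.1345 0; 1 0.0005 0.0005 0.1345 0; 1 0.0005 0.0005 0.1345 0; 1 0.0005 0.0005 0.1345 0"
}}

```text
t: 12.97
tool_pos: [0.5367, 0.1843, 0.1115]
tool_rot: [0.696, 0.718, 0.001, 0.0]
contact_force: [0.3, -0.9, -1.5]
gripper_width: 0.0567
```

```bash
python3 plan.py "0.5358 0.184 0.109 1.75"
```

```text
t 12.97 pos [0.5367 0.1843 0.1115] psi 1.72 tilt 0.13 F [ 0.3 -0.9 -1.5] w 0.0567 q [-0.57  0.71  0.21  2.11 -0.39  0.36 -0.01]
0.5358 0.184 0.109 1.75 -> [-0.0003 -0.0011  0.0031] twist -0.0003 rows>=0.1
```

{"method": "send_rows", "body": {
  "targets": "1 0 0 0.0015 0; 1 0 0 0.003 0; 1 0 0 0.003 0; -0.75 0 0 0.003 0; -0.75 0 0 0.003 0; -0.75 0 0 0.003 0; -0.75 0 0 0.003 0; -0.75 0 0 0.003 0; -0.75 0 0 0.003 0; -0.75 0 0 -0.02 0; -0.75 0 0 -0.06 0; -0.75 0 0 -0.1 0; -1 0 0 -0.13 0; -1 0 0 -0.13 0"
}}

```text
t: 14.13
tool_pos: [0.5376, 0.1846, 0.2184]
tool_rot: [0.696, 0.718, 0.003, 0.001]
contact_force: [0.5, -0.7, 0.3]
gripper_width: 0.0857
```

```bash
python3 plan.py "0.578 0.3713 0.16 10" "0.578 0.3713 0.085 10"
```

```text
t 14.13 pos [0.5376 0.1846 0.2184] psi 1.71 tilt 0.36 F [ 0.5 -0.7  0.3] w 0.0857 q [-0.66  0.55  0.33  2.06 -0.31  0.58 -0.08]
0.578 0.3713 0.16 10 -> [0.2316 0.057  0.0739] twist -0.0691 rows>=4.8
0.578 0.3713 0.085 10 -> [0.2314 0.0564 0.1676] twist -0.0691 rows>=5.6
```

{"method": "send_rows", "body": {
  "targets": "-1 0.02 0.005 0.005 -0.01; -1 0.06 0.015 0.02 -0.03; -1 0.11 0.027 0.04 -0.05; -1 0.16 0.04 0.06 -0.069; -1 0.205 0.051 0.07 -0.069; -1 0.228 0.056 0.0735 -0.069; -1 0.2316 0.057 0.074 -0.0691; -1 0.2316 0.057 0.074 -0.0691; -1 0.2316 0.057 0.074 -0.0691; -1 0.2316 0.057 0.074 -0.0691"
}}

```text
t: 14.97
tool_pos: [0.5759, 0.3692, 0.1547]
tool_rot: [0.643, 0.766, -0.001, 0.0]
contact_force: [0.2, 0.1, -0.5]
gripper_width: 0.0855
```

```bash
python3 plan.py "0.578 0.3713 0.084 10"
python3 - <<'E'
from plant import arm
import cv2
p,d=arm.read_camera("side"); cv2.imwrite("pics/s5.png",cv2.resize(p[240:480,160:440],None,fx=2.5,fy=2.5))
E
```

```text
t 14.97 pos [0.5759 0.3692 0.1547] psi 9.93 tilt 0.08 F [ 0.2  0.1 -0.5] w 0.0855 q [-0.83  0.74  0.29  1.82 -0.33  0.63 -0.18]
0.578 0.3713 0.084 10 -> [0.0022 0.0031 0.0883] twist -0.0006 rows>=1.7
```

View pics/s5.png

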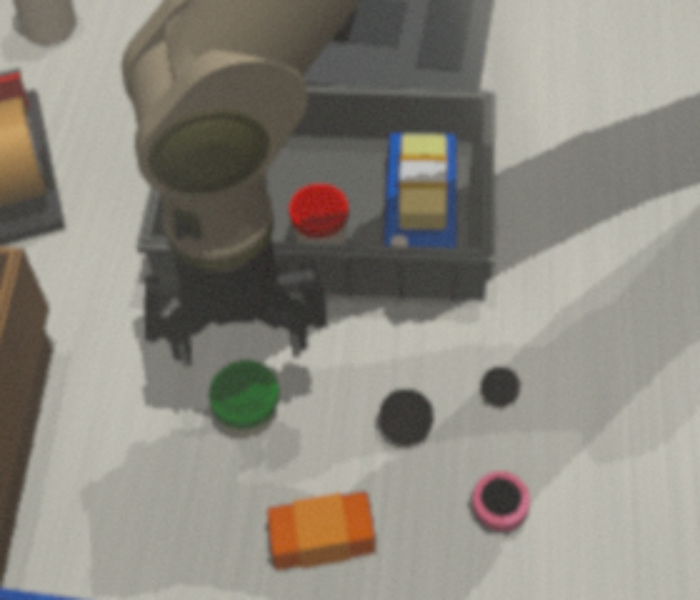

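{"method": "send_rows", "body": {
  "targets": "-1 0.002 0.003 0.02 0; -1 0.002 0.003 0.05 0; -1 0.002 0.003 0.078 0; -1 0.002 0.003 0.088 0; -1 0.002 0.003 0.088 0; -1 0.002 0.003 0.088 0; 1 0.002 0.003 0.088 0; 1 0.002 0.003 0.088 0; 1 0.002 0.003 0.088 0; 1 0.002 0.003 0.088 0; 1 0.002 0.003 0.088 0; 1 0.002 0.003 0.088 0; 1 0.002 0.003 0.088 0; 1 0.002 0.003 0.088 0",
  "grip_force": 40
}}

```text
t: 16.18
tool_pos: [0.5787, 0.3732, 0.0862]
tool_rot: [0.643, 0.766, 0.001, 0.0]
contact_force: [-0.3, -0.8, 6.1]
gripper_width: 0.0607
```

```bash
python3 plan.py "0.5382 0.104 0.19 1.75"
```

```text
t 16.18 pos [0.5787 0.3732 0.0862] psi 10.02 tilt 0.13 F [-0.3 -0.8  6.1] w 0.0607 q [-0.8   0.83  0.24  1.83 -0.36  0.52 -0.15]
0.5382 0.104 0.19 1.75 -> [-0.3224 -0.1081 -0.1302] twist 0.0689 rows>=7.0
```

{"method": "send_rows", "body": {
  "targets": "1 0 0 -0.02 0; 1 0 0 -0.06 0; 1 0 0 -0.1 0; 1 -0.01 -0.003 -0.13 0; 1 -0.035 -0.012 -0.142 0.005; 1 -0.075 -0.025 -0.142 0.01; 1 -0.12 -0.04 -0.142 0.02; 1 -0.165 -0.055 -0.142 0.03; 1 -0.21 -0.07 -0.142 0.04; 1 -0.255 -0.085 -0.142 0.05; 1 -0.29 -0.097 -0.142 0.06; 1 -0.312 -0.105 -0.142 0.0689; 1 -0.321 -0.1078 -0.142 0.0689; 1 -0.3224 -0.1081 -0.142 0.0689; 1 -0.3224 -0.1081 -0.142 0.0689; 1 -0.3224 -0.1081 -0.142 0.0689; 1 -0.3224 -0.1081 -0.142 0.0689"
}}

```text
t: 17.6
tool_pos: [0.538, 0.1057, 0.1982]
tool_rot: [0.695, 0.719, 0.0, -0.0]
contact_force: [0.5, 0.1, -2.2]
gripper_width: 0.0608
```

```bash
python3 plan.py "0.5382 0.104 0.0915 1.75"
python3 - <<'E'
from plant import arm
import cv2
p,d=arm.read_camera("side"); cv2.imwrite("pics/s6.png",cv2.resize(p[180:400,180:460],None,fx=2.7,fy=2.7))
E
```

```text
t 17.60 pos [0.538  0.1057 0.1982] psi 1.91 tilt 0.04 F [ 0.5  0.1 -2.2] w 0.0608 q [-0.5   0.56  0.3   2.11 -0.32  0.51  0.07]
0.5382 0.104 0.0915 1.75 -> [-2.200e-03  1.000e-04  1.333e-01] twist 0.0013 rows>=2.6
```

View pics/s6.png

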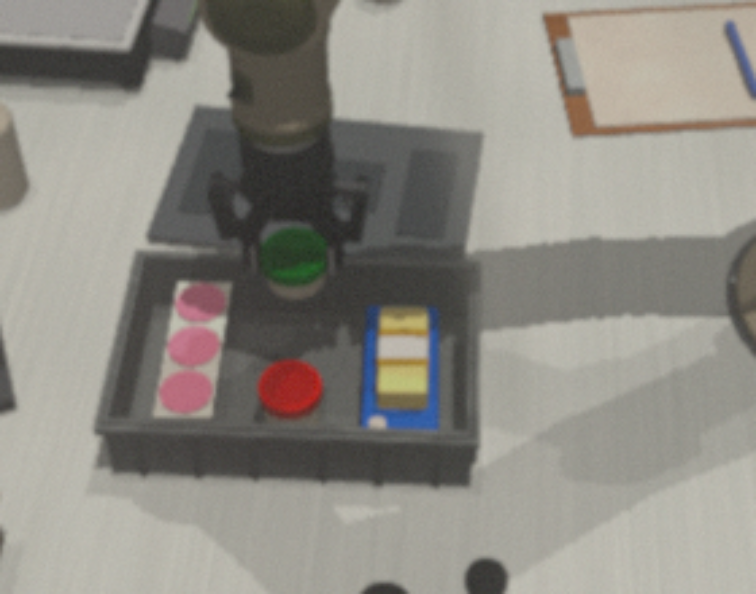

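{"method": "send_rows", "body": {
  "targets": "1 0 0 0.03 0; 1 0 0 0.07 0; 1 0 0 0.105 0; 1 0 0 0.125 0; 1 0 0 0.131 0; 1 0 0 0.133 0; 1 0 0 0.133 0; 1 0 0 0.133 0; 1 0 0 0.133 0; 1 0 0 0.133 0"
}}

```text
t: 18.48
tool_pos: [0.5383, 0.1041, 0.0929]
tool_rot: [0.696, 0.718, 0.001, 0.0]
contact_force: [-0.4, 0.4, -1.4]
gripper_width: 0.0602
```

```bash
python3 plan.py "0.5382 0.104 0.0902 1.75"
```

```text
t 18.48 pos [0.5383 0.1041 0.0929] psi 1.78 tilt 0.11 F [-0.4  0.4 -1.4] w 0.0602 q [-0.41  0.72  0.17  2.16 -0.4   0.29  0.13]
0.5382 0.104 0.0902 1.75 -> [-0.0002 -0.0001  0.0033] twist 0.0002 rows>=0.1
```

{"method": "send_rows", "body": {
  "targets": "1 0 0 0.0015 0; 1 0 0 0.003 0; 1 0 0 0.003 0; -0.75 0 0 0.003 0; -0.75 0 0 0.003 0; -0.75 0 0 0.003 0; -0.75 0 0 0.003 0; -0.75 0 0 0.003 0; -0.75 0 0 0.003 0; -0.75 0 0 -0.02 0; -0.75 0 0 -0.06 0; -0.75 0 0 -0.1 0; -0.75 0 0 -0.13 0; -1 0 0 -0.15 0; -1 0 0 -0.15 0; -1 0 0 -0.15 0; -1 0 0 -0.15 0"
}}

```text
t: 19.9
tool_pos: [0.5374, 0.104, 0.2112]
tool_rot: [0.696, 0.718, -0.0, -0.0]
contact_force: [-0.0, 0.2, -0.1]
gripper_width: 0.0855
```

```bash
python3 plan.py "0.4353 0.3742 0.16 10" "0.4353 0.3742 0.077 10"
```

```text
t 19.90 pos [0.5374 0.104  0.2112] psi 1.78 tilt 0.04 F [-0.   0.2 -0.1] w 0.0855 q [-0.52  0.54  0.32  2.11 -0.31  0.54  0.06]
0.4353 0.3742 0.16 10 -> [ 0.3415 -0.117   0.064 ] twist -0.0685 rows>=7.0
0.4353 0.3742 0.077 10 -> [ 0.3415 -0.1169  0.1678] twist -0.0685 rows>=7.6
```

{"method": "send_rows", "body": {
  "targets": "-1 0.02 -0.007 0 0.01; -1 0.06 -0.02 0.005 0.03; -1 0.105 -0.036 0.015 0.05; -1 0.15 -0.051 0.025 0.07; -1 0.195 -0.067 0.035 0.09; -1 0.24 -0.082 0.045 0.098; -1 0.285 -0.098 0.055 0.098; -1 0.32 -0.11 0.062 0.098; -1 0.337 -0.115 0.064 0.098; -1 0.3415 -0.117 0.064 0.098; -1 0.3415 -0.117 0.064 0.098; -1 0.3415 -0.117 0.064 0.098; -1 0.3415 -0.117 0.064 0.098; -1 0.3415 -0.117 0.064 0.098"
}}

```text
t: 21.07
tool_pos: [0.4369, 0.3723, 0.161]
tool_rot: [0.767, 0.642, 0.0, 0.0]
contact_force: [0.6, -0.0, -0.1]
gripper_width: 0.0854
```

```bash
python3 plan.py "0.4353 0.3742 0.078 -10"
python3 - <<'E'
from meas import *
p,d=arm.read_camera("side"); cv2.imwrite("pics/s7.png",cv2.resize(p[240:480,160:440],None,fx=2.5,fy=2.5))
c=arm.get_calibration("side"); P=cloud(c,d)
reg.update({"butter":(.060,(.439,.133),.08),"red":(.060,(.5358,.184),.045),"green":(.040,(.538,.104),.05)})
for k in("butter","red","green","brick","yog","dip"):
    t=top("side",P,p,k)
    if t: print(k,"c %.4f %.4f  L %.1f W %.1f an %.1f"%t[:5],"mean",t[5].round(4),t[6])
E
```

```text
t 21.07 pos [0.4369 0.3723 0.161 ] psi -10.17 tilt 0.03 F [ 0.6 -0.  -0.1] w 0.0854 q [-1.06  0.65  0.38  2.08 -0.49  0.5  -0.49]
0.4353 0.3742 0.078 -10 -> [ 0.002  -0.0024  0.1037] twist -0.0014 rows>=2.0
butter c 0.5106 0.1682  L 0.0 W 0.0 an 0.0 mean [0.5106 0.1682] 1
red c 0.5352 0.1834  L 57.1 W 57.0 an -45.3 mean [0.5349 0.1839] 340
green c 0.5448 0.1034  L 66.4 W 44.4 an -80.1 mean [0.5431 0.1019] 246
yog c 0.6284 0.1465  L 158.6 W 52.1 an -87.5 mean [0.6281 0.1499] 965
dip c 0.4362 0.3733  L 47.9 W 46.8 an -60.3 mean [0.4362 0.3743] 327
```

View pics/s7.png

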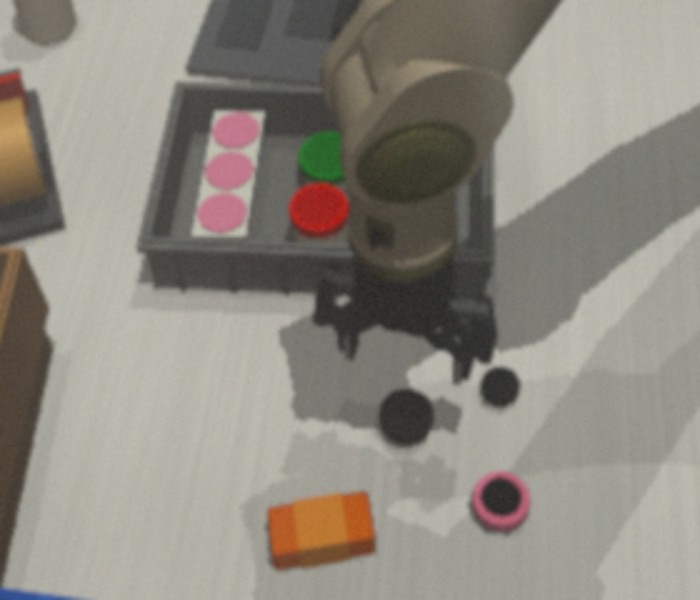

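{"method": "send_rows", "body": {
  "targets": "-1 0.002 -0.0015 0.02 0; -1 0.002 -0.0015 0.055 0; -1 0.002 -0.0015 0.085 0; -1 0.002 -0.0015 0.099 0; -1 0.002 -0.0015 0.101 0; -1 0.002 -0.0015 0.101 0; 1 0.002 -0.0015 0.101 0; 1 0.002 -0.0015 0.101 0; 1 0.002 -0.0015 0.101 0; 1 0.002 -0.0015 0.101 0; 1 0.002 -0.0015 0.101 0; 1 0.002 -0.0015 0.101 0; 1 0.002 -0.0015 0.101 0; 1 0.002 -0.0015 0.101 0; 1 0.002 -0.0015 0.101 0",
  "grip_force": 30
}}

```text
t: 22.37
tool_pos: [0.4353, 0.3762, 0.0811]
tool_rot: [0.766, 0.643, 0.001, -0.0]
contact_force: [-0.2, -0.8, 7.4]
gripper_width: 0.0467
```

```bash
python3 plan.py "0.49 0.3 0.2 -5" "0.538 0.1035 0.2 1.75"
```

```text
t 22.37 pos [0.4353 0.3762 0.0811] psi -10.00 tilt 0.11 F [-0.2 -0.8  7.4] w 0.0467 q [-0.98  0.77  0.26  2.1  -0.57  0.33 -0.43]
0.49 0.3 0.2 -5 -> [-0.0817  0.084  -0.1487] twist -0.0416 rows>=3.6
0.538 0.1035 0.2 1.75 -> [-0.3132  0.1858 -0.1489] twist -0.0979 rows>=7.5
```

{"method": "send_rows", "body": {
  "targets": "1 0 0 -0.02 0; 1 0 0 -0.06 0; 1 0 0 -0.1 0; 1 0 0 -0.135 0; 1 0 0 -0.147 0; 1 0 0 -0.147 0; 1 0 0 -0.147 0; 1 0 0 -0.147 0"
}}

```text
t: 23.03
tool_pos: [0.4343, 0.3758, 0.1964]
tool_rot: [0.766, 0.643, -0.001, -0.0]
contact_force: [-0.6, -1.0, -0.2]
gripper_width: 0.0467
```

```bash
python3 - <<'E'
from meas import *
p,d=arm.read_camera("top"); cv2.imwrite("pics/t8.png",cv2.resize(p[150:320,80:300],None,fx=3.5,fy=3.5))
c=arm.get_calibration("top"); P=cloud(c,d)
reg.update({"butter":(.060,(.439,.133),.08),"red":(.060,(.5358,.184),.045),"green":(.040,(.538,.104),.05)})
for k in("butter","red","green","brick","yog","dip"):
    t=top("top",P,p,k)
    if t: print(k,"c %.4f %.4f  L %.1f W %.1f an %.1f"%t[:5],"mean",t[5].round(4),t[6])
E
python3 plan.py "0.538 0.104 0.2 1.75"
```

```text
butter c 0.4368 0.1347  L 100.0 W 45.7 an -86.3 mean [0.4363 0.1331] 447
red c 0.5344 0.1852  L 55.3 W 53.1 an 89.0 mean [0.5339 0.1847] 260
green c 0.5362 0.1036  L 59.6 W 58.6 an -0.2 mean [0.5358 0.1036] 273
brick c 0.4383 0.1341  L 149.5 W 69.9 an -87.0 mean [0.4389 0.1322] 523
yog c 0.6273 0.1487  L 157.4 W 51.8 an -87.5 mean [0.6277 0.1488] 749
t 23.08 pos [0.4343 0.3756 0.1961] psi -9.99 tilt 0.12 F [ 0.1  0.4 -0.9] w 0.0465 q [-1.1   0.6   0.44  2.06 -0.46  0.57 -0.52]
0.538 0.104 0.2 1.75 -> [-0.3119  0.1865 -0.0046] twist -0.0978 rows>=7.0
```

View pics/t8.png

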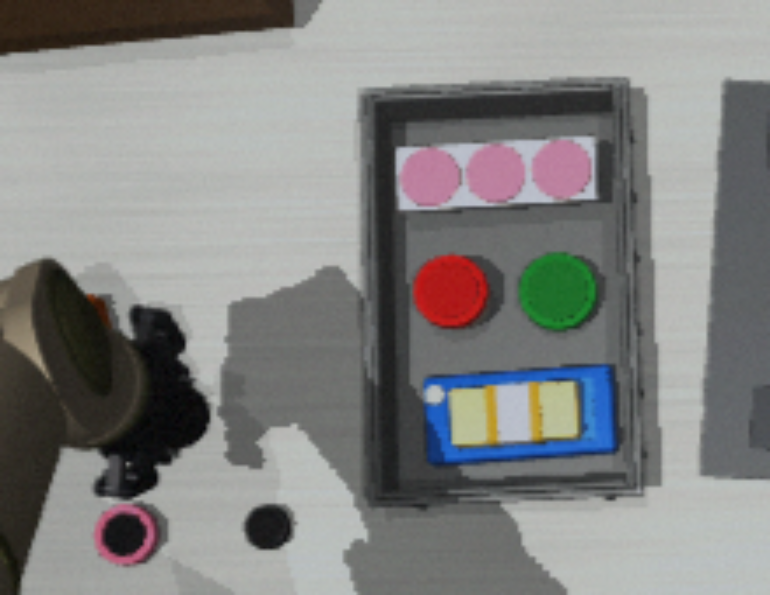

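```bash
python3 plan.py "0.537 0.1053 0.2 1.75"
```

```text
t 23.08 pos [0.4343 0.3756 0.1961] psi -9.99 tilt 0.12 F [ 0.1  0.4 -0.9] w 0.0465 q [-1.1   0.6   0.44  2.06 -0.46  0.57 -0.52]
0.537 0.1053 0.2 1.75 -> [-0.3105  0.185  -0.0046] twist -0.0978 rows>=6.9
```

{"method": "send_rows", "body": {
  "targets": "1 -0.008 0.005 -0.003 -0.005; 1 -0.025 0.015 -0.005 -0.015; 1 -0.055 0.033 -0.005 -0.03; 1 -0.09 0.054 -0.005 -0.045; 1 -0.13 0.077 -0.005 -0.06; 1 -0.17 0.101 -0.005 -0.075; 1 -0.21 0.125 -0.005 -0.09; 1 -0.25 0.149 -0.005 -0.0978; 1 -0.28 0.167 -0.005 -0.0978; 1 -0.3 0.179 -0.005 -0.0978; 1 -0.308 0.1835 -0.005 -0.0978; 1 -0.3105 0.185 -0.005 -0.0978; 1 -0.3105 0.185 -0.005 -0.0978; 1 -0.3105 0.185 -0.005 -0.0978; 1 -0.3105 0.185 -0.005 -0.0978; 1 -0.3105 0.185 -0.005 -0.0978; 1 -0.3105 0.185 -0.005 -0.0978"
}}

```text
t: 24.5
tool_pos: [0.5373, 0.1066, 0.2014]
tool_rot: [0.696, 0.718, 0.0, -0.0]
contact_force: [0.3, -0.0, -0.5]
gripper_width: 0.0468
```

```bash
python3 plan.py "0.537 0.1053 0.123 1.75"
```

```text
t 24.50 pos [0.5373 0.1066 0.2014] psi 1.84 tilt 0.01 F [ 0.3 -0.  -0.5] w 0.0468 q [-0.52  0.55  0.32  2.11 -0.34  0.52  0.08]
0.537 0.1053 0.123 1.75 -> [-0.0017 -0.0004  0.098 ] twist 0.0007 rows>=1.9
```

{"method": "send_rows", "body": {
  "targets": "1 -0.0005 0 0.02 0; 1 -0.0005 0 0.05 0; 1 -0.0005 0 0.075 0; 1 -0.0005 0 0.09 0; 1 -0.0005 0 0.096 0; 1 -0.0005 0 0.097 0; 1 -0.0005 0 0.097 0; 1 -0.0005 0 0.097 0; 1 -0.0005 0 0.097 0; 1 -0.0005 0 0.097 0"
}}

```text
t: 25.33
tool_pos: [0.5379, 0.1053, 0.1246]
tool_rot: [0.696, 0.718, 0.001, 0.0]
contact_force: [-1.4, -0.7, -0.3]
gripper_width: 0.0464
```

```bash
python3 plan.py "0.537 0.1053 0.121 1.75"
```

```text
t 25.33 pos [0.5379 0.1053 0.1246] psi 1.74 tilt 0.08 F [-1.4 -0.7 -0.3] w 0.0464 q [-0.45  0.67  0.22  2.15 -0.4   0.36  0.14]
0.537 0.1053 0.121 1.75 -> [ 0.     -0.0011  0.0045] twist -0.0001 rows>=0.1
```

{"method": "send_rows", "body": {
  "targets": "1 0 -0.001 0.0015 0; 1 0 -0.001 0.003 0; 1 0 -0.001 0.004 0; 1 0 -0.001 0.004 0; 1 0 -0.001 0.004 0"
}}

```text
t: 25.75
tool_pos: [0.5367, 0.1051, 0.1211]
tool_rot: [0.696, 0.718, 0.0, -0.0]
contact_force: [-1.9, -0.7, 7.6]
gripper_width: 0.0467
```

```bash
python3 plan.py "0.537 0.1053 0.121 1.75"
```

```text
t 25.75 pos [0.5367 0.1051 0.1211] psi 1.73 tilt 0.03 F [-1.9 -0.7  7.6] w 0.0467 q [-0.44  0.68  0.21  2.15 -0.4   0.35  0.14]
0.537 0.1053 0.121 1.75 -> [0.0002 0.0003 0.0001] twist -0.0002 rows>=0.0
```

{"method": "send_rows", "body": {
  "targets": "1 0 0 -0.0006 0; -0.6 0 0 -0.0006 0; -0.6 0 0 -0.0006 0; -0.6 0 0 -0.0006 0; -0.6 0 0 -0.0006 0; -0.6 0 0 -0.0006 0; -0.6 0 0 -0.0006 0; -0.6 0 0 -0.015 0; -0.6 0 0 -0.05 0; -0.6 0 0 -0.09 0; -0.6 0 0 -0.12 0; -1 0 0 -0.12 0; -1 0 0 -0.12 0; -1 0 0 -0.12 0"
}}

```text
t: 26.92
tool_pos: [0.5365, 0.1053, 0.2168]
tool_rot: [0.696, 0.718, 0.0, -0.0]
contact_force: [-0.7, 1.0, -0.2]
gripper_width: 0.0856
```

```bash
python3 plan.py "0.5435 -0.123 0.17 -4.3"
```

```text
t 26.92 pos [0.5365 0.1053 0.2168] psi 1.75 tilt 0.02 F [-0.7  1.  -0.2] w 0.0856 q [-0.53  0.53  0.34  2.1  -0.33  0.56  0.07]
0.5435 -0.123 0.17 -4.3 -> [-0.2855  0.      0.0584] twist 0.0505 rows>=5.6
```

{"method": "send_rows", "body": {
  "targets": "-1 -0.02 0 0.001 0.005; -1 -0.06 0 0.005 0.015; -1 -0.105 0 0.015 0.03; -1 -0.15 0 0.03 0.045; -1 -0.195 0 0.04 0.0505; -1 -0.24 0 0.05 0.0505; -1 -0.27 0 0.056 0.0505; -1 -0.283 0 0.058 0.0505; -1 -0.2855 0 0.0584 0.0505; -1 -0.2855 0 0.0584 0.0505; -1 -0.2855 0 0.0584 0.0505; -1 -0.2855 0 0.0584 0.0505; -1 -0.2855 0 0.0584 0.0505; -1 -0.2855 0 0.0584 0.0505"
}}

```text
t: 28.08
tool_pos: [0.5439, -0.1219, 0.1701]
tool_rot: [0.733, 0.681, 0.0, -0.0]
contact_force: [0.5, 0.4, 0.1]
gripper_width: 0.0855
```

```bash
python3 - <<'E'
from meas import *
reg.update({"butter":(.060,(.439,.133),.08),"red":(.060,(.5358,.184),.045),"green":(.040,(.538,.104),.05),"dip":(.064,(.537,.104),.04)})
for n in("top","side"):
    p,d=arm.read_camera(n); 
    if n=="side": cv2.imwrite(f"pics/{n}9.png",cv2.resize(p[150:400,160:440],None,fx=2.4,fy=2.4))
    else: cv2.imwrite(f"pics/{n}9.png",cv2.resize(p[150:320,150:370],None,fx=3.5,fy=3.5))
    c=arm.get_calibration(n); P=cloud(c,d)
    for k in("butter","red","brick","yog","dip"):
        t=top(n,P,p,k)
        if t: print(n,k,"c %.4f %.4f  L %.1f W %.1f an %.1f"%t[:5],"mean",t[5].round(4),t[6])
E
python3 plan.py "0.5435 -0.123 0.1 -4.3"
```

```text
top red c 0.5386 0.1987  L 56.0 W 28.5 an -18.9 mean [0.5374 0.1975] 128
top brick c 0.4533 0.2074  L 16.8 W 2.8 an 0.4 mean [0.4532 0.2084] 7
top yog c 0.6273 0.1488  L 157.7 W 51.9 an -87.5 mean [0.6275 0.1501] 747
side butter c 0.4380 0.1350  L 104.2 W 44.8 an -86.7 mean [0.4375 0.1351] 556
side red c 0.5355 0.1832  L 57.8 W 57.0 an -45.3 mean [0.5351 0.1838] 344
side brick c 0.4402 0.1297  L 142.7 W 69.0 an -87.0 mean [0.4398 0.1452] 506
side yog c 0.6284 0.1465  L 158.7 W 52.1 an -87.5 mean [0.6284 0.1506] 943
side dip c 0.5352 0.1046  L 49.5 W 45.3 an -83.8 mean [0.5351 0.1042] 208
t 28.18 pos [ 0.5438 -0.1224  0.1701] psi -4.25 tilt 0.02 F [-0.8 -0.4 -0.3] w 0.0854 q [-0.07  0.61  0.27  2.11 -0.35  0.47  0.4 ]
0.5435 -0.123 0.1 -4.3 -> [-0.0008 -0.0004  0.0876] twist 0.0004 rows>=1.7
```

View pics/side9.png

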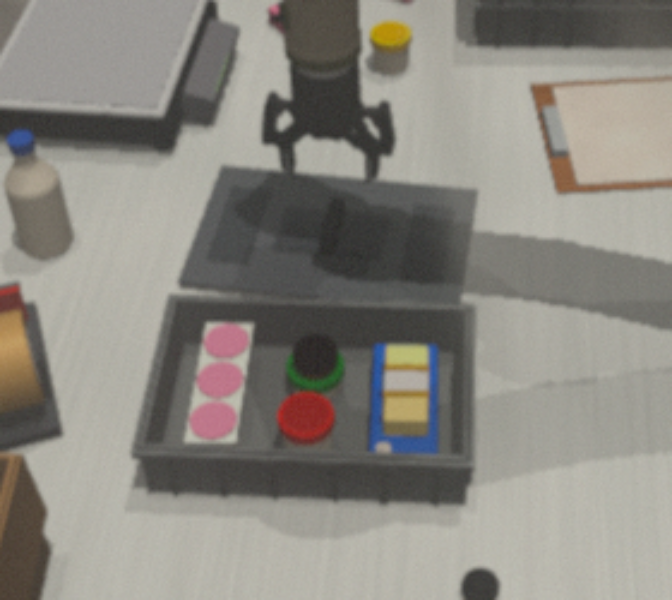

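View pics/top9.png

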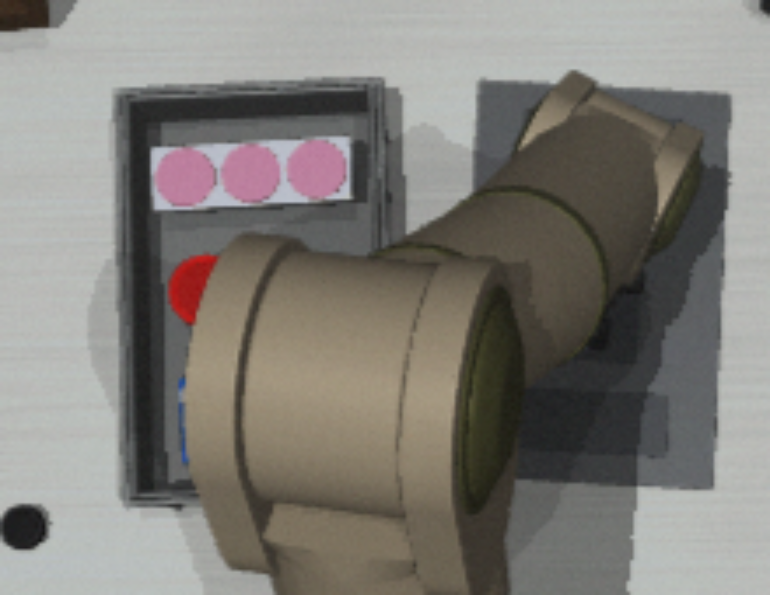

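Run:
```python
from meas import *
p,d=arm.read_camera("side"); c=arm.get_calibration("side"); P=cloud(c,d)
hsv=cv2.cvtColor(p,cv2.COLOR_BGR2HSV)
near=(np.hypot(P[...,0]-.537,P[...,1]-.104)<.06)
g=(cv2.inRange(hsv,(45,80,30),(85,255,255))>0)&near&(abs(P[...,2]-.04)<.003)
b=near&(abs(P[...,2]-.064)<.003)
for n,m,h in(("green",g,.04),("dip",b,.064)):
    m=m.astype(np.uint8); nl,L,st,_=cv2.connectedComponentsWithStats(m); m=L==1+np.argmax(st[1:,4])
    v,u=np.nonzero(m); W=np.array([cast(c,a,q,h)[:2] for a,q in zip(u,v)])
    hull=cv2.convexHull((W*1000).astype(np.float32))[:,0]
    (cx,cy),r=cv2.minEnclosingCircle(hull); print(n,len(W),"encl",cx,cy,r,"x",W[:,0].min(),W[:,0].max(),"y",W[:,1].min(),W[:,1].max())
```

```text
green 103 encl 536.4757080078125 104.0367202758789 31.071203231811523 x 0.507669765494322 0.5674577452184929 y 0.08445505610759596 0.13287685823742035
dip 181 encl 535.8001098632812 104.50011444091797 25.743236541748047 x 0.5116911989064195 0.558685247191073 y 0.07983350154366398 0.12876938533763616
```

Run:
```python
from meas import *
p,d=arm.read_camera("side"); c=arm.get_calibration("side"); P=cloud(c,d)
m=(abs(P[...,0]-.544)<.075)&(abs(P[...,1]+.123)<.05)&(P[...,2]>.06)&(P[...,2]<.2)
Q=P[m]; 
for s in(-1,1):
    q=Q[(Q[:,0]-.544)*s>0.02]; print(s,len(q),np.sort(q[:,2])[:12].round(3), q[np.argmin(q[:,2])].round(3))
```

```text
-1 294 [0.112 0.114 0.118 0.119 0.12  0.121 0.121 0.123 0.123 0.123 0.124 0.124] [ 0.498 -0.112  0.112]
1 248 [0.11  0.112 0.115 0.117 0.118 0.118 0.118 0.119 0.122 0.123 0.123 0.123] [ 0.586 -0.126  0.11 ]
```

Open fingertips sit 60 mm below the TCP, so 73 mm is the shut value. The lid grasp should therefore be at TCP z of about 0.089.

{"method": "send_rows", "body": {
  "targets": "-1 -0.0008 -0.0003 0.02 0; -1 -0.0008 -0.0003 0.055 0; -1 -0.0008 -0.0003 0.085 0; -1 -0.0008 -0.0003 0.099 0; -1 -0.0008 -0.0003 0.1015 0; -1 -0.0008 -0.0003 0.1015 0; 0.2 -0.0008 -0.0003 0.1015 0; 1 -0.0008 -0.0003 0.1015 0; 1 -0.0008 -0.0003 0.1015 0; 1 -0.0008 -0.0003 0.1015 0; 1 -0.0008 -0.0003 0.1015 0; 1 -0.0008 -0.0003 0.1015 0; 1 -0.0008 -0.0003 0.1015 0; 1 -0.0008 -0.0003 0.1015 0; 1 -0.0008 -0.0003 0.1015 0; 1 -0.0008 -0.0003 0.1015 0; 1 -0.0008 -0.0003 0.1015 0; 1 -0.0008 -0.0003 0.1015 0",
  "grip_force": 70
}}

```text
t: 29.78
tool_pos: [0.5438, -0.1238, 0.0895]
tool_rot: [0.733, 0.68, 0.001, 0.0]
contact_force: [0.0, 0.5, 8.5]
gripper_width: 0.0168
```

```bash
python3 plan.py "0.5435 -0.123 0.23 -4.3" "0.533 0.144 0.24 1.75"
```

```text
t 29.78 pos [ 0.5438 -0.1238  0.0895] psi -4.32 tilt 0.08 F [0.  0.5 8.5] w 0.0168 q [ 0.01  0.74  0.17  2.14 -0.4   0.3   0.45]
0.5435 -0.123 0.23 -4.3 -> [ 0.001  -0.0002 -0.1756] twist -0.0002 rows>=3.4
0.533 0.144 0.24 1.75 -> [ 0.3328 -0.0385 -0.1882] twist -0.0506 rows>=7.4
```

{"method": "send_rows", "body": {
  "targets": "1 0 0 -0.01 0; 1 0 0 -0.03 0; 1 0 0 -0.06 0; 1 0 0 -0.095 0; 1 0 0 -0.125 0; 1 0 0 -0.145 0; 1 0 0 -0.15 0; 1 0 0 -0.15 0"
}}

```text
t: 30.45
tool_pos: [0.5436, -0.1237, 0.2098]
tool_rot: [0.733, 0.68, 0.001, 0.001]
contact_force: [-0.1, 0.3, -3.5]
gripper_width: 0.0162
```

```bash
python3 plan.py "0.533 0.1432 0.21 1.75"
python3 - <<'E'
from meas import *
p,d=arm.read_camera("side"); cv2.imwrite("pics/s10.png",cv2.resize(p[100:400,150:440],None,fx=2,fy=2))
c=arm.get_calibration("side"); P=cloud(c,d)
m=(abs(P[...,0]-.5435)<.19)&(abs(P[...,1]+.123)<.12)&(abs(P[...,2]-.133)<.03)
Q=P[m]; A=np.c_[Q[:,0]-.5435,Q[:,1]+.123,np.ones(len(Q))]; f=np.linalg.lstsq(A,Q[:,2],rcond=None)[0]
r=Q[:,2]-A@f
for i in range(3):
    k=abs(Q[:,2]-A@f)<.006; f=np.linalg.lstsq(A[k],Q[k,2],rcond=None)[0]
print("plane slope deg x,y",np.degrees(f[:2]).round(2),"z",f[2].round(4),k.sum())
print(cv2.minAreaRect((Q[k][:,:2]*1000).astype(np.float32)))
E
```

```text
t 30.45 pos [ 0.5436 -0.1237  0.2098] psi -4.31 tilt 0.12 F [-0.1  0.3 -3.5] w 0.0162 q [-0.1   0.55  0.32  2.09 -0.32  0.55  0.38]
0.533 0.1432 0.21 1.75 -> [ 3.316e-01 -3.830e-02 -2.000e-04] twist -0.0505 rows>=6.4
plane slope deg x,y [ 0.11 -0.1 ] z 0.1338 5377
((542.1728515625, -126.1296615600586), (217.9534454345703, 328.3518371582031), 85.92039489746094)
```

View pics/s10.png

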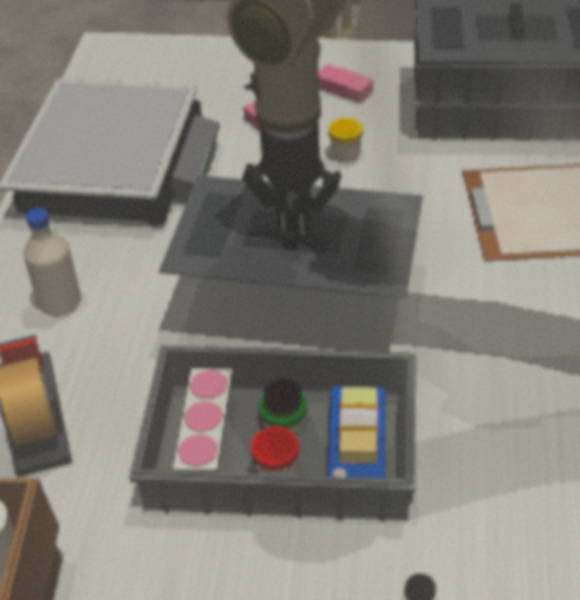

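The lid is held level (slopes of about 0.1°). Next: carry it over the tote.

{"method": "send_rows", "body": {
  "targets": "1 0.006 -0.0007 0 -0.001; 1 0.02 -0.0023 0 -0.003; 1 0.042 -0.0048 0 -0.006; 1 0.07 -0.008 0 -0.01; 1 0.1 -0.0115 0 -0.015; 1 0.132 -0.0152 0 -0.02; 1 0.166 -0.0192 0 -0.025; 1 0.2 -0.0231 0 -0.03; 1 0.232 -0.0268 0 -0.035; 1 0.262 -0.0303 0 -0.04; 1 0.29 -0.0335 0 -0.045; 1 0.312 -0.036 0 -0.05; 1 0.326 -0.0377 0 -0.0505; 1 0.3316 -0.0383 0 -0.0505; 1 0.3316 -0.0383 0 -0.0505; 1 0.3316 -0.0383 0 -0.0505; 1 0.3316 -0.0383 0 -0.0505; 1 0.3316 -0.0383 0 -0.0505; 1 0.3316 -0.0383 0 -0.0505; 1 0.3316 -0.0383 0 -0.0505"
}}

```text
t: 32.17
tool_pos: [0.5329, 0.1423, 0.2088]
tool_rot: [0.697, 0.717, 0.0, 0.0]
contact_force: [0.5, -0.3, -2.3]
gripper_width: 0.0163
```

```bash
python3 plan.py "0.533 0.1432 0.173 1.75"
python3 - <<'E'
from meas import *
for n in("side","top"):
    p,d=arm.read_camera(n); cv2.imwrite(f"pics/{n}11.png",cv2.resize(p[150:400,140:440],None,fx=2.3,fy=2.3))
    c=arm.get_calibration(n); P=cloud(c,d)
    m=(abs(P[...,0]-.533)<.19)&(abs(P[...,1]-.144)<.125)&(abs(P[...,2]-.133)<.006)
    nl,L,st,_=cv2.connectedComponentsWithStats(m.astype(np.uint8)); m=L==1+np.argmax(st[1:,4])
    v,u=np.nonzero(m); W=np.array([cast(c,a,q,.133)[:2] for a,q in zip(u,v)],np.float32)
    print(n,len(W),cv2.minAreaRect(W*1000),P[m][:,2].mean())
E
```

```text
t 32.17 pos [0.5329 0.1423 0.2088] psi 1.66 tilt 0.01 F [ 0.5 -0.3 -2.3] w 0.0163 q [-0.6   0.55  0.34  2.1  -0.34  0.55  0.02]
0.533 0.1432 0.173 1.75 -> [0.0011 0.0001 0.0447] twist -0.0007 rows>=0.9
side 7865 ((531.935791015625, 141.3511199951172), (326.1659240722656, 209.52789306640625), 1.657644271850586) 0.13258230245254085
top 5689 ((530.3385620117188, 142.3024139404297), (327.1273498535156, 207.4158935546875), 1.7992277145385742) 0.1319439794542296
```

View pics/side11.png

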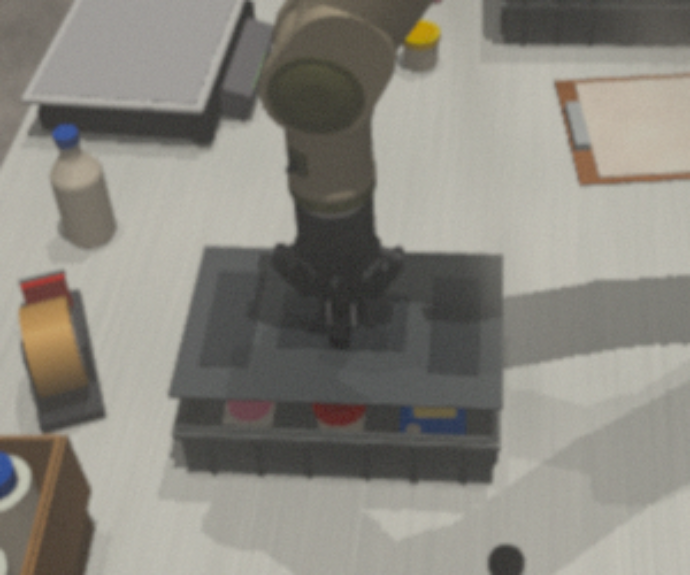

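{"method": "send_rows", "body": {
  "targets": "1 0.001 0.001 0.01 0; 1 0.003 0.0025 0.025 0; 1 0.003 0.0025 0.038 0; 1 0.003 0.0025 0.045 0; 1 0.003 0.0025 0.048 0; 1 0.003 0.0025 0.048 0; 1 0.003 0.0025 0.048 0; 1 0.003 0.0025 0.048 0; 1 0.003 0.0025 0.048 0"
}}

```text
t: 33.02
tool_pos: [0.535, 0.1455, 0.1707]
tool_rot: [0.696, 0.718, 0.0, 0.0]
contact_force: [0.1, -0.0, -2.8]
gripper_width: 0.0167
```

```bash
python3 plan.py "0.535 0.1455 0.157 1.75"
python3 - <<'E'
from meas import *
for n in("side","top"):
    p,d=arm.read_camera(n); cv2.imwrite(f"pics/{n}12.png",cv2.resize(p[150:400,140:440],None,fx=2.3,fy=2.3))
    c=arm.get_calibration(n); P=cloud(c,d); h=.095
    m=(abs(P[...,0]-.533)<.19)&(abs(P[...,1]-.144)<.125)&(abs(P[...,2]-h)<.006)
    nl,L,st,_=cv2.connectedComponentsWithStats(m.astype(np.uint8)); m=L==1+np.argmax(st[1:,4])
    h=P[m][:,2].mean()
    v,u=np.nonzero(m); W=np.array([cast(c,a,q,h)[:2] for a,q in zip(u,v)],np.float32)
    print(n,len(W),cv2.minAreaRect(W*1000),h)
E
```

```text
t 33.02 pos [0.535  0.1455 0.1707] psi 1.73 tilt 0.04 F [ 0.1 -0.  -2.8] w 0.0167 q [-0.57  0.61  0.29  2.12 -0.38  0.47  0.05]
0.535 0.1455 0.157 1.75 -> [-0.      0.      0.0171] twist -0.0002 rows>=0.3
side 7706 ((533.5093994140625, 144.08895874023438), (327.339599609375, 209.5060272216797), 1.6798388957977295) 0.09445881645452998
top 5518 ((532.5629272460938, 145.5516357421875), (327.35516357421875, 207.67227172851562), 1.7861226797103882) 0.09382855576072356
```

{"method": "send_rows", "body": {
  "targets": "1 0 0 0.003 0; 1 0 0 0.006 0; 1 0 0 0.009 0; 1 0 0 0.012 0; 1 0 0 0.0145 0; 1 0 0 0.0165 0; 1 0 0 0.0165 0; 1 0 0 0.0165 0"
}}

```text
t: 33.78
tool_pos: [0.5347, 0.1454, 0.1575]
tool_rot: [0.696, 0.718, 0.0, -0.0]
contact_force: [-1.8, -0.4, 6.0]
gripper_width: 0.0162
```

```bash
python3 plan.py "0.535 0.1455 0.1565 1.75"
```

```text
t 33.78 pos [0.5347 0.1454 0.1575] psi 1.73 tilt 0.02 F [-1.8 -0.4  6. ] w 0.0162 q [-0.56  0.63  0.28  2.12 -0.39  0.44  0.06]
0.535 0.1455 0.1565 1.75 -> [0.0001 0.0004 0.0013] twist -0.0002 rows>=0.0
```

The lid reached the seated height (TCP at 0.1575, 6 N upward). Next: release and retreat.

{"method": "send_rows", "body": {
  "targets": "1 0 0 0 0; 0 0 0 0 0; 0 0 0 0 0; 0 0 0 0 0; 0 0 0 0 0; 0 0 0 0 0; 0 0 0 -0.02 0; 0 0 0 -0.06 0; 0 0 0 -0.1 0; -0.5 0 0 -0.13 0; -0.5 -0.04 0.01 -0.13 0; -0.5 -0.09 0.02 -0.13 0; -0.5 -0.14 0.03 -0.13 0; -0.5 -0.19 0.03 -0.13 0; -0.5 -0.24 0.03 -0.13 0; -0.5 -0.29 0.03 -0.13 0; -0.5 -0.34 0.03 -0.13 0; -0.5 -0.39 0.03 -0.13 0; -0.5 -0.42 0.03 -0.13 0; -0.5 -0.43 0.03 -0.13 0"
}}

```text
t: 35.45
tool_pos: [0.5683, -0.203, 0.2614]
tool_rot: [0.698, 0.716, -0.001, 0.001]
contact_force: [-0.1, -0.7, -0.1]
gripper_width: 0.064
```

```bash
python3 plan.py
python3 - <<'E'
from meas import *
for n in("side","top"):
    p,d=arm.read_camera(n); cv2.imwrite(f"pics/{n}13.png",cv2.resize(p,None,fx=1.25,fy=1.25))
    c=arm.get_calibration(n); P=cloud(c,d); h=.080
    m=(abs(P[...,0]-.533)<.19)&(abs(P[...,1]-.144)<.125)&(abs(P[...,2]-h)<.012)
    nl,L,st,_=cv2.connectedComponentsWithStats(m.astype(np.uint8)); m=L==1+np.argmax(st[1:,4])
    v,u=np.nonzero(m); W=np.array([cast(c,a,q,h)[:2] for a,q in zip(u,v)],np.float32)
    print(n,len(W),cv2.minAreaRect(W*1000),P[m][:,2].mean())
    t=np.radians(1.75); Q=P[m]; D=Q[:,:2]-[.534,.145]; l=np.c_[D[:,0]*np.cos(t)+D[:,1]*np.sin(t),-D[:,0]*np.sin(t)+D[:,1]*np.cos(t)]
    for sx in(-1,1):
        for sy in(-1,1):
            k=(l[:,0]*sx>.11)&(l[:,1]*sy>.07)&(abs(l[:,0])<.158)&(abs(l[:,1])<.098); print(sx,sy,k.sum(),np.median(Q[k,2]).round(4))
    A=np.c_[l,np.ones(len(l))]; k=(abs(l[:,0])<.158)&(abs(l[:,1])<.098); f=np.linalg.lstsq(A[k],Q[k,2],rcond=None)[0]; print("slopes deg",np.degrees(f[:2]).round(3),f[2].round(4))
E
```

```text
t 35.45 pos [ 0.5683 -0.203   0.2614] psi 1.39 tilt 0.15 F [-0.1 -0.7 -0.1] w 0.0640 q [-0.    0.53  0.37  1.94 -0.28  0.72  0.55]
side 9232 ((533.3394165039062, 147.57350158691406), (328.6213073730469, 219.2259063720703), 1.6264930963516235) 0.08092940233892172
-1 -1 152 0.081
-1 1 208 0.0811
1 -1 146 0.0813
1 1 199 0.081
slopes deg [ 0.038 -0.124] 0.0814
top 7097 ((531.719970703125, 143.53005981445312), (329.9976501464844, 212.0519561767578), 1.8385282754898071) 0.07989521478558807
-1 -1 0 nan
-1 1 181 0.0802
1 -1 174 0.0797
1 1 173 0.0791
slopes deg [-0.057 -0.034] 0.0801
  return _methods._mean(a, axis=axis, dtype=dtype,
  ret = ret.dtype.type(ret / rcount)
```

View pics/side13.png

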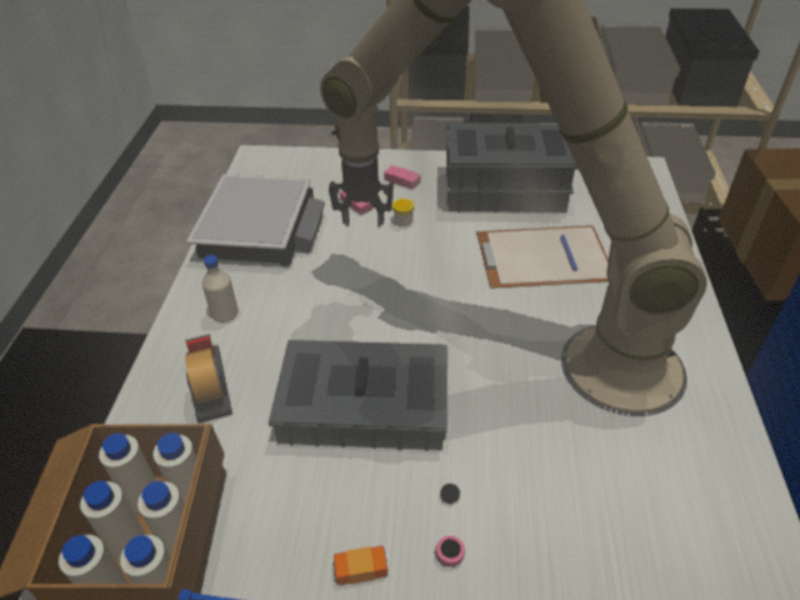

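View pics/top13.png

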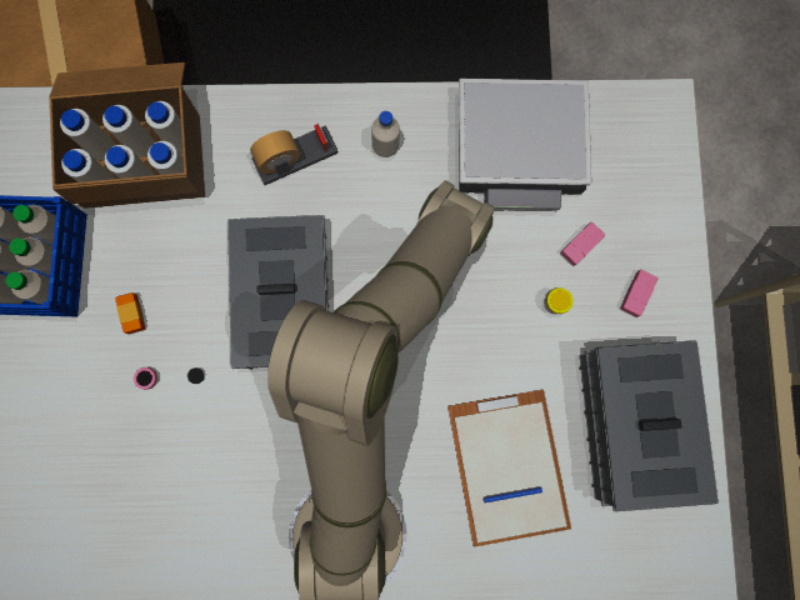

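The side view shows the lid flush on the tote at about (362,395). All four corners read 0.081 m there, with no tilt, and nothing touches the robot. The yellow tub, the cheese and the decoys have not moved. I'll let the arm settle, then hand in.

{"method": "send_rows", "body": {
  "targets": "-0.5 0 0 0 0; -0.5 0 0 0 0; -0.5 0 0 0 0; -0.5 0 0 0 0; -0.5 0 0 0 0; -0.5 0 0 0 0"
}}

```text
t: 36.05
tool_pos: [0.5693, -0.1969, 0.2611]
tool_rot: [0.696, 0.718, 0.0, -0.0]
contact_force: [0.0, 0.2, 0.2]
gripper_width: 0.064
```

```bash
python3 -c "
from plant import arm
print(arm.sense()['t'],arm.close_job())"
```

```text
the job is handed in; nothing more can be done
36.05 None
```

The tote is packed as asked and the lid is on; I handed the job in at 36 s. In order, I placed the butter on the ice brick, the red tub on the left and the green tub on the right, the larger black-lidded pot on the green tub, and then the lid.

**Before lidding**
- **Butter:** about 2 mm from the brick's centre and aligned with its length to about 1°.
- **Dip pot:** about 1–2 mm off the green tub's centre.
- **Brick and yoghurts:** not moved.

**After lidding**
- **Lid height:** the side camera read 81 mm at all four corners, against a nominal 80 mm. The top camera read 79–80 mm at three corners; the arm hid the fourth.
- **Lid tilt:** about 0.1° at most.
- **Bench items:** the yellow tub, the cheese and the look-alikes appear where they were in the pictures.

The two cameras disagreed by about 1–2 mm throughout, which is within the calibration. I saw no failed checks.

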